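# Turn the embossing plate face up in its tray

## Task

One of the two brass embossing plates in the tray lies face down. Without picking it up, push it flat across the tray and up against the tray's sloping far side until it tips up and leans there, then push its top edge over towards you from behind, so that it ends lying flat on the tray's floor with its raised pattern up. Leave the other plate, the tools and everything else where they are.

Things in the scene. Friction and masses are not known exactly. Their poses are not given: they have to be found in the camera images.
- plate: brass embossing plate lying face down: flat slab 84 (its x) x 90 (its y) x 7 mm, about 0.43 kg. Origin at its centre, half way through its thickness. Its z axis points out of the plain back (two small dark holes), so up at the start; the other face has a raised border and rosette on a dark etched field. At the start its x axis is within about 0.25 rad of the tray's x axis
- partner: second brass embossing plate of the same size (84 x 90 x 7 mm) with a basket-weave relief, already lying face up in the tray beside the first; which of the two lies left changes. Origin at its centre, z out of the relief (up)
- tray: wooden tray screwed to the bench, outside 234 (x) x 346 (y) mm; origin on the bench. Leather-lined floor (grips, friction about 0.8), its top 6 mm above the bench, from x = -112 to +75 mm and y = -165 to +165 mm. Near side (x = -112 to -120 mm): upright board 24 mm high; ends (y beyond 165 mm either way): boards 8 mm thick, 46 mm high; far side (+x): the sloping scoop
- scoop: the tray's sloping far side, fixed, same origin and axes as the tray: a smooth waxed board (friction about 0.22) rising from the floor at x = +75 mm, away from the robot, at 55 degrees to the floor, up to a rim at x = +103 mm, 46 mm above the bench; the rim is flat on top and ends at x = +114 mm with an upright outer face
- scoop_foot (a point): middle of the line where slope and floor meet, 6 mm above the bench. A plate pushed square against the slope, 84 mm side along the push, climbs it under about 6 to 12 N, till it lies on the slope at 55 degrees: lower edge at the foot, near corner of that edge 6 mm before the foot, upper edge about 75 mm above the bench. It stays leaning there when let go
- scoop_rim (a point): middle of the slope's top edge, 46 mm above the bench, 28 mm beyond the foot. A leaning plate overhangs the rim: its upper edge is 48 mm beyond the foot. Pushed there from behind, towards the robot, it stands up about its lower edge and falls over on to the floor of the tray
- corner_1 (a point): corner of the face-down plate at its own x = +42 mm, y = +45 mm, half way through its thickness
- corner_2 (a point): corner of the face-down plate at its own x = +42 mm, y = -45 mm, half way through its thickness
- corner_3 (a point): corner of the face-down plate at its own x = -42 mm, y = +45 mm, half way through its thickness
- corner_4 (a point): corner of the face-down plate at its own x = -42 mm, y = -45 mm, half way through its thickness
- snap_anvil: small steel disc with a dished top, 24 mm across, 14 mm high, standing in one end of the tray; origin under its centre
- rivet_anvil: small dark steel stepped anvil, 25 mm across, 20 mm high, standing in the other end of the tray; origin under its centre
- mallet: mallet lying on the bench, head 48 mm across and 85 mm long, handle 180 mm; off one end of the tray; origin on the bench, 57 mm from the middle of the head
- edge_paint: brown jar with black cap, 48 mm across, 75 mm high; origin under its centre
- thread_spool: beige thread spool, 52 mm across, 70 mm high; origin under its centre
- slicker: turned dark wooden edge slicker standing upright, 36 mm across, 88 mm high; origin under its centre
- awl: awl with a wooden handle, 150 mm long, lying on the bench beyond the tray; origin under it
Mind the look-alikes: they are no part of the job. What is shaped like the plate but green, orange or white is not meant.

How it is judged:
On the way:
1. the plate, pushed against the sloping side, has tipped up to more than 40 degrees and leans on the slope, its lower edge still on the tray's floor (angle between plate's own z axis and vertical between 0.7 and 1.5 rad and contact force between plate and scoop above 0.3 N and height (world z) of any of corner_1, corner_2, corner_3, corner_4 below 0.018 m), for 0.2 s.
At the end, for the whole second after the job is handed in: the plate lies flat (within 0.08 rad) and at rest on the tray's floor, raised pattern up; the other plate is still face up, flat and within 20 mm of where it was (angle between plate's own z axis and vertical above 3.06 rad and height (world z) of plate below 0.014 m and x of plate in the frame of tray between -0.112 and 0.075 m and y of plate in the frame of tray between -0.165 and 0.165 m and linear speed of plate below 0.02 m/s and angular speed of plate below 0.2 rad/s and distance of partner from where it was at the start of the episode below 0.02 m and angle between partner's own z axis and vertical below 0.08 rad); the robot touches nothing.
It fails at once if the plate is lifted clear: all four corners more than 24 mm above the tray's floor (height (world z) of each of corner_1, corner_2, corner_3, corner_4 above 0.03 m).
It fails at once if the other plate is shifted by more than 20 mm or tipped up (distance of partner from where it was at the start of the episode above 0.02 m or angle between partner's own z axis and vertical above 0.25 rad).
It fails at once if a tool, jar, spool or anvil is shifted by more than 20 mm (distance of any of snap_anvil, rivet_anvil, mallet, edge_paint, thread_spool, slicker, awl from where it was at the start of the episode above 0.02 m).
It also fails if it takes over 51 s, if anything falls off the work surface, if the arm or the gripper's body presses on something with over 40 N, if the wrist force passes 120 N, or if a joint passes its speed limit or range.

## Robot

A 6-joint arm with a two-finger parallel gripper is mounted at the origin on the work surface. World frame = base frame: x ahead of the robot, y to its left, z up, the work surface at z = 0. Lengths are in m, angles in rad, forces in N, time in s.
With the tool pointing down it reaches from about 0.4 to 0.825 m from the base axis. Payload 7 kg.
Tool frame: the origin (TCP) lies at the very end of the fingers, on their centre line; the grasp point (between the pads) lies 19 mm behind it; z points along the fingers, y is the direction in which the jaws open and shut (so a half turn about z gives the same grasp; the last joint's range is limited). The gripper opens to 88 mm and grips with 3 to 60 N. Pads are 19 mm wide; open, the fingers measure 130 mm over their backs; the gripper's body (78 mm by 193 mm) begins 47 mm behind the grasp point.
Start: joints at [-0.862, 0.359, 0.012, 0, -1.224, -0.288], TCP at [0.276, -0.616, 0.202] pointing down, gripper open.
Joint ranges: [-3.07, 3.07], [-1.43, 2.12], [-1.02, 1.25], [-3.03, 1.67], [-3.05, -0], [-3.03, 3.03]. Speed limits (rad/s): [2.39, 2.39, 3.01, 3.14, 3.14, 3.14].

## Interface

Orientations are given as [roll, pitch, yaw] about the fixed x, y, z axes, in that order (R = Rz(yaw) Ry(pitch) Rx(roll)).
In Python, from station import arm, eyes, job, outline_of gives the robot as it stands.
- The arm moves only by the tool apply_moves, never from a script. Its argument "moves" is a list of rows, each a list of 5 numbers: the opening, from -1 (shut) to 1 (fully open), then the shift along the tool's x, y, z in m, then the turn about the tool's z in rad. A call has 1 to 12 rows; each row shifts and turns the commanded pose from where the row before left it, along the tool's axes as they then stand; what a row does not reach is not made up. A row lasts 1/12 s, in which the tool goes at most 41.7 mm and 7.16 degrees, less where a joint would pass 70% of its speed; a pose out of reach is approached as far as the arm can. A call with a gripper value outside its range is refused whole. The fingers move at their own pace and stop on an object; "newtons" is the grip in N (left out, the last holds). Time passes only in rows, so rows that do not move let the fingers close. It gives the time, the measured TCP pose, the force and the opening at its end, in the units of the state.
- arm.get_state(): the state, without advancing time (a new reading comes with each control period).
- eyes.grab_frame(name): name is "scene" or "top"; returns a dict with "color" (400x640x3 uint8, red, green, blue), "z_map" (400x640 float32, m along the optical axis (not along the pixel's ray), 0 where there is no reading), "camera_matrix" (3x3 intrinsics, pixels), "extrinsics" (4x4, takes a point from camera to world coordinates). Camera axes: x right, y up, looking along -z (the intrinsics and any distortion apply to the point x, -y, -z); pixel columns grow to the right and rows downward; lengths in m; the calibration is good to about 2 mm. A picture is of the moment at which its call begins.
- job.job_done(): hands the job in, once; it reports no verdict.
Trained networks look in a picture, given as the dict that the camera call returned (one of the last four; its "shot" number tells which), for a name from the list of things; names that differ only in an ending like _2 or _b are one class to them, and where a whole thing is asked for, a point or a joint stands for the part that bears it (a point fixed in the world has none). Each returns a list of dicts, best first, with "score" (0 to 1); they miss things now and then, are a little off and sometimes report something else, mostly with a low value. They report only what shows in the picture. A call takes as long as a camera call. They do not tell look-alikes from the thing itself.
- outline_of(label, picture): "region" (400x640 bool, what is visible of it) and "extent" ([left, top, right, bottom] in pixels, round what is visible of it).
The state is a dict: "t": time; "q": joint angles; "qd": joint speeds; "joint_efforts": joint torques, N m; "eef_pos": TCP position; "ee_rot": TCP orientation; "force": force on the tool from outside, world axes, zero at the start; "moment": the same for the moment, N m; "width": finger opening in m.
Only numpy, scipy, OpenCV 4.12 (cv2) and the standard library are available. Lean on these libraries where they do the work, as an engineer would, in place of code of your own. Each camera call takes 0.05 s, during which the arm holds its last target.

## Working session

There is one attempt and no reset: what is moved stays moved. The work goes in short steps, Python scripts to look and compute and a tool call to move; the robot and the scene stay as the last step left them, time stands still between calls to the robot, and variables do not carry over. Pictures are saved under pics/ and viewed, and the job is handed in when it is done.

Besides the shell and the picture viewer there is one more tool, called in YAML: its name, and indented under it one key for each argument. apply_moves: Moves the arm, as the interface text tells. Its arguments: {"type":"object","properties":{"moves":{"type":"array","items":{"type":"array","items":{"type":"number"}}},"newtons":{"type":"number"}},"required":["moves"]}

```bash
mkdir -p pics; ls; python3 - <<'E'
from station import arm, eyes, job, outline_of
import cv2, numpy as np
print(arm.get_state())
for n in ("scene","top"):
    f=eyes.grab_frame(n)
    cv2.imwrite(f"pics/{n}0.png",f["color"][:,:,::-1])
    print(n,f["camera_matrix"],f["extrinsics"])
    for l in ("plate","partner","tray","scoop","snap_anvil","rivet_anvil","mallet"):
        for r in outline_of(l,f)[:4]: print(l,r["score"],r["extent"])
E
```

```text
pics
{'t': 0.0, 'q': array([-8.61885552e-01,  3.59410564e-01,  1.10380740e-02, -3.64033281e-04,
       -1.22411405e+00, -2.88137733e-01]), 'qd': array([-0.00019978, -0.00011198, -0.00126754,  0.00015908,  0.00019133,
       -0.00097279]), 'joint_efforts': array([-2.27573255e-04, -5.82712948e+01,  2.93055761e+01,  6.99759588e+00,
        6.57204859e-03, -1.75033047e-04]), 'eef_pos': array([ 0.27548417, -0.6156217 ,  0.20089588]), 'ee_rot': array([ 3.13987486e+00, -1.52250258e-04, -2.72094346e+00]), 'force': array([ 0.86912233, -0.27136962, -0.18869019]), 'moment': array([0.02356136, 0.00555051, 0.03137232]), 'width': 0.08735631162039856}
scene [[383.85469787   0.         324.70251747]
 [  0.         383.85469787 200.41108015]
 [  0.           0.           1.        ]] [[-0.59507552 -0.64732255  0.47629681  0.98843773]
 [ 0.80353727 -0.46846763  0.36724096  0.36573036]
 [-0.01459372  0.60125834  0.79892141  0.86626163]
 [ 0.          0.          0.          1.        ]]
plate 0.84 [291.4, 282.2, 339.9, 330.7]
plate 0.71 [255.0, 168.5, 296.5, 198.3]
plate 0.66 [218.1, 119.0, 249.8, 145.
[... 421 characters left out ...]
  ]] [[-0.02318852  0.99562894 -0.09047271  0.37659149]
 [-0.9993886  -0.02545415 -0.023969   -0.01786515]
 [-0.02616714  0.08986159  0.99561045  1.14896115]
 [ 0.          0.          0.          1.        ]]
plate 0.9 [438.3, 279.0, 485.0, 327.8]
plate 0.89 [470.9, 200.7, 515.1, 240.9]
plate 0.87 [371.7, 173.3, 406.0, 208.3]
plate 0.87 [249.7, 89.9, 287.4, 124.8]
partner 0.56 [313.8, 179.0, 357.9, 219.3]
tray 0.75 [290.2, 129.9, 440.3, 252.2]
scoop 0.71 [289.6, 128.6, 414.6, 176.4]
scoop 0.7 [291.3, 130.5, 439.0, 250.8]
snap_anvil 0.49 [298.5, 182.5, 309.2, 193.5]
rivet_anvil 0.39 [407.6, 153.4, 415.0, 158.1]
mallet 0.58 [253.0, 200.1, 298.1, 278.5]
mallet 0.44 [368.2, 171.2, 406.0, 205.0]
```

View pics/top0.png

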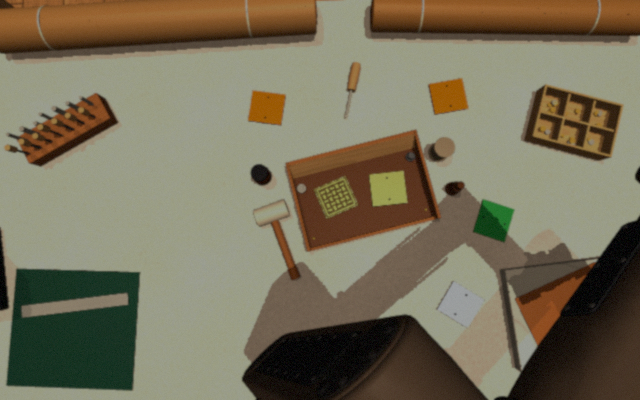

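View pics/scene0.png

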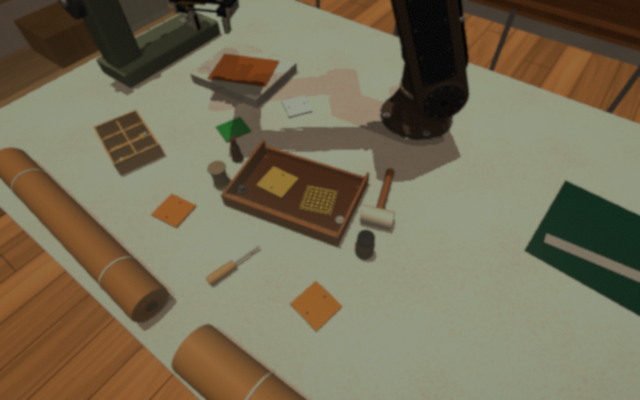

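```bash
python3 - <<'E'
import cv2
a=cv2.imread("pics/top0.png")[115:265,280:460]
cv2.imwrite("pics/top0c.png",cv2.resize(a,None,fx=4,fy=4,interpolation=cv2.INTER_CUBIC))
E
```

```text
(no output)
```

View pics/top0c.png

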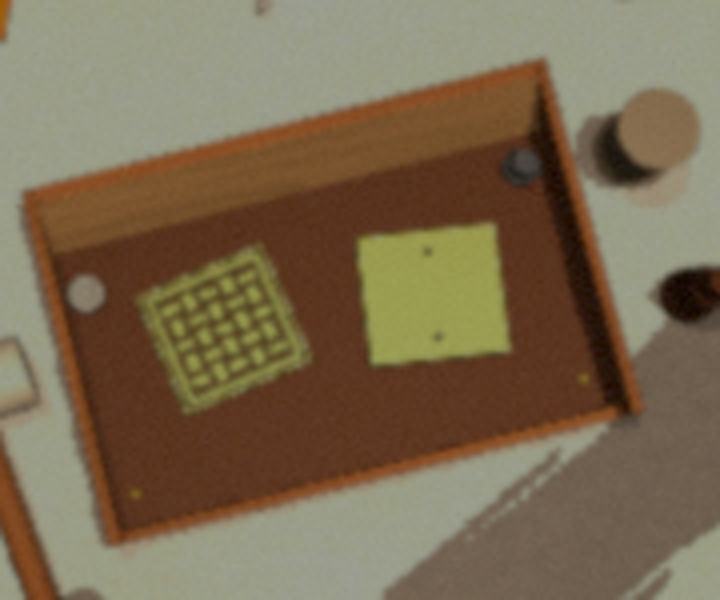

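The picture shows the face-down brass plate at top-image pixel (388,188), with two dark holes. It lies in the tray to the right of the basket-weave partner at (336,198).

Look-alikes, none of which are meant:
- orange at (267,107) and (448,96)
- green at (493,220)
- white at (460,303)

The close crop confirms the choice: plain brass back with two holes.

```bash
cat > h.py <<'E'
from station import arm, eyes, job, outline_of
import cv2, numpy as np
from scipy.optimize import least_squares
def ray(f,uv):
    K=f["camera_matrix"];E=f["extrinsics"]
    d=np.array([(uv[0]-K[0,2])/K[0,0],-(uv[1]-K[1,2])/K[1,1],-1.])
    return E[:3,3],E[:3,:3]@d
def at(f,uv,z):
    o,d=ray(f,uv); return o+d*(z-o[2])/d[2]
def proj(f,P):
    E=f["extrinsics"];K=f["camera_matrix"]
    p=(np.atleast_2d(P)-E[:3,3])@E[:3,:3]
    return np.c_[K[0,0]*p[:,0]/-p[:,2]+K[0,2],-K[1,1]*p[:,1]/-p[:,2]+K[1,2]]
def W(pose,P):
    x,y,a=pose;P=np.atleast_2d(np.array(P,float));c,s=np.cos(a),np.sin(a)
    return np.c_[x+c*P[:,0]-s*P[:,1],y+s*P[:,0]+c*P[:,1],P[:,2]]
def shot(n,name,box=None,k=1):
    f=eyes.grab_frame(n);a=f["color"][:,:,::-1]
    if box: a=a[box[1]:box[3],box[0]:box[2]]
    if k>1:a=cv2.resize(a,None,fx=k,fy=k,interpolation=cv2.INTER_CUBIC)
    cv2.imwrite(f"pics/{name}.png",a);return f
E
python3 - <<'E'
from h import *
f=eyes.grab_frame("top")
c=lambda u,v:(280+(u+.5)/4-.5,115+(v+.5)/4-.5)
obs=[(c(25,192),(.114,.173,.046)),(c(545,62),(.114,-.173,.046)),(c(112,543),(-.12,.173,.046)),(c(640,412),(-.12,-.173,.046)),
 (c(57,252),(.075,.165,.006)),(c(537,137),(.075,-.165,.006))]
px=np.array([o[0] for o in obs]);P=[o[1] for o in obs]
r=least_squares(lambda p:(proj(f,W(p,P))-px).ravel(),[.45,-.05,.2])
T=r.x;print("tray",T,np.round(r.fun.reshape(-1,2),1))
np.save("tray.npy",T)
hsv=cv2.cvtColor(f["color"],cv2.COLOR_RGB2HSV)
for l in ("plate","partner"):
  for o in outline_of(l,f)[:4]:
    m=o["region"].astype(np.uint8)
    cs,_=cv2.findContours(m,cv2.RETR_EXTERNAL,cv2.CHAIN_APPROX_NONE)
    cn=max(cs,key=cv2.contourArea)[:,0,:].astype(float)
    pts=np.array([at(f,p,.013)[:2] for p in cn])
    (cx,cy),wh,an=cv2.minAreaRect((pts*1000).astype(np.float32))
    a=T[2];d=np.array([cx,cy])/1000-T[:2]
    print(l,o["score"],"c",cx,cy,wh,an,"tray frame",[d@[np.cos(a),np.sin(a)],d@[-np.sin(a),np.cos(a)]])
# manual corners of plate top
for n,q in (("plate",[(358,238),(497,224),(511,352),(371,365)]),("partner",[(138,296),(262,246),(310,360),(188,412)])):
    w=np.array([at(f,c(*p),.013)[:2] for p in q]);print(n,w,w.mean(0))
    d=w.mean(0)-T[:2];a=T[2];print([d@[np.cos(a),np.sin(a)],d@[-np.sin(a),np.cos(a)]])
    e=w[0]-w[1];print("yaw of y axis-90", np.arctan2(e[1],e[0])-np.pi/2, np.linalg.norm(e),np.linalg.norm(w[1]-w[2]))
for n,q in (("snap",(86,292)),("rivet",(521,165))):
    w=at(f,c(*q),.018);d=w[:2]-T[:2];print(n,w,[d@[np.cos(a),np.sin(a)],d@[-np.sin(a),np.cos(a)]])
E
```

```text
tray [ 0.50092971 -0.10984533  0.21730948] [[-0.8 -0.7]
 [ 0.8 -0.7]
 [-0.9  1.1]
 [ 1.3  0.8]
 [-1.   0.4]
 [ 0.6 -0.9]]
plate 0.92 c 745.2640380859375 -348.1385498046875 (85.17903900146484, 91.44448852539062) 8.617694854736328 tray frame [np.float64(0.18721106849019653), np.float64(-0.2853680708872679)]
plate 0.89 c 414.7086486816406 -445.682861328125 (84.60414123535156, 88.72755432128906) 68.78759765625 tray frame [np.float64(-0.15660087336997774), np.float64(-0.3093494555250226)]
plate 0.85 c 204.70806884765625 -350.84466552734375 (90.17041015625, 82.7231216430664) 56.731666564941406 tray frame [np.float64(-0.3412150483110456), np.float64(-0.17146496283572205)]
plate 0.78 c 729.4524536132812 134.0959930419922 (92.36380004882812, 85.25414276123047) 80.2310562133789 tray frame [np.float64(0.2757426502071396), np.float64(0.18893385780033334)]
partner 0.92 c 485.12628173828125 -42.345977783203125 (86.65168762207031, 93.72135162353516) 23.37413787841797 tray frame [np.float64(-0.000878678504277172), np.float64(0.06931911024092315)]
partner 0.7 c 503.4833984375 -350.1252136230469 (37.9
[... 419 characters left out ...]
12578 -0.13824391]] [ 0.50401793 -0.18079576]
[np.float64(-0.012281548914453832), np.float64(-0.06994757937711021)]
yaw of y axis-90 0.07443721010869342 0.090914127904605 0.08410433423424074
partner [[ 0.50811228  0.01185989]
 [ 0.53886776 -0.06995596]
 [ 0.46337348 -0.09887992]
 [ 0.43154437 -0.01884479]] [ 0.48547447 -0.04395519]
[np.float64(-0.0008856292513766493), np.float64(0.06767266954434205)]
yaw of y axis-90 0.35956907168746266 0.08740555821855772 0.08084541615634011
snap [0.51104046 0.04552169 0.018     ] [np.float64(0.04337057242727388), np.float64(0.14953304178970006)]
rivet [ 0.58678925 -0.23958422  0.018     ] [np.float64(0.055868094791644896), np.float64(-0.14519915303997633)]
```

apply_moves:
  moves:
    - [-0.2,0,0,0,0.068]
    - [-0.2,0,0,0,0.068]
    - [-0.2,0,0,0,0.067]
    - [-0.2,-0.016,0.025,0,0]
    - [-0.2,-0.016,0.025,0,0]
    - [-0.2,-0.016,0.025,0,0]
    - [-0.2,-0.016,0.025,0,0]
    - [-0.2,-0.016,0.025,0,0]
    - [-0.2,-0.016,0.025,0,0]
    - [-0.2,-0.016,0.025,0,0]
    - [-0.2,-0.016,0.025,0,0]
    - [-0.2,-0.016,0.025,0,0]

```text
t: 1.95
eef_pos: [0.3679, -0.364, 0.2021]
ee_rot: [-3.141, 0.0, -2.924]
force: [1.7, -0.4, 0.4]
width: 0.035
```

apply_moves:
  moves:
    - [-0.2,-0.016,0.025,0,0]
    - [-0.2,-0.016,0.025,0,0]
    - [-0.2,-0.016,0.025,0,0]
    - [-0.2,-0.016,0.025,0,0]
    - [-0.2,-0.016,0.025,0,0]
    - [-0.2,-0.016,0.025,0,0]
    - [-0.2,0,0,0,0]
    - [-0.2,0,0,0,0]

```text
t: 2.62
eef_pos: [0.4296, -0.1969, 0.2022]
ee_rot: [-3.141, 0.001, -2.921]
force: [-0.8, -1.2, -0.0]
width: 0.0351
```

```bash
cat >> h.py <<'E'
T=np.load("tray.npy")
def st():
    s=arm.get_state();a=T[2];d=s["eef_pos"][:2]-T[:2]
    print("t",round(s["t"],2),"tray xy",np.round([d@[np.cos(a),np.sin(a)],d@[-np.sin(a),np.cos(a)]],4),"z",round(s["eef_pos"][2],4),"yaw err",round(float(s["ee_rot"][2]-(a-np.pi)),4),"F",np.round(s["force"],1),"w",round(s["width"],4))
E
python3 -c "
from h import *
st();f=shot('scene','s1');f=shot('top','t1')
for l in ('slicker','thread_spool'):
  for o in outline_of(l,f)[:2]: print(l,o['score'],o['extent'])
"
```

```text
t 2.62 tray xy [-0.0884 -0.0696] z 0.2022 yaw err 0.0035 F [-0.8 -1.2 -0. ] w 0.0351
thread_spool 0.85 [427.3, 140.4, 454.2, 157.8]
```

View pics/s1.png

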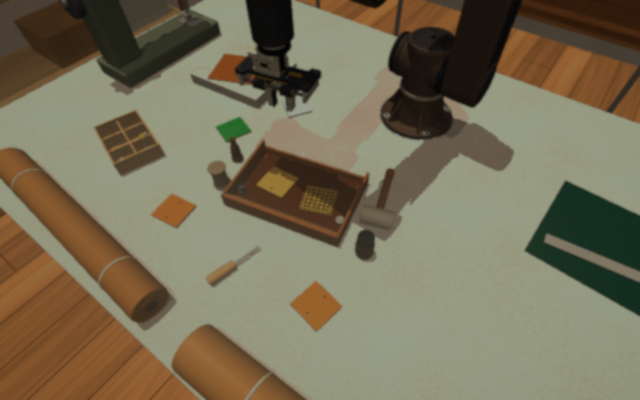

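View pics/t1.png

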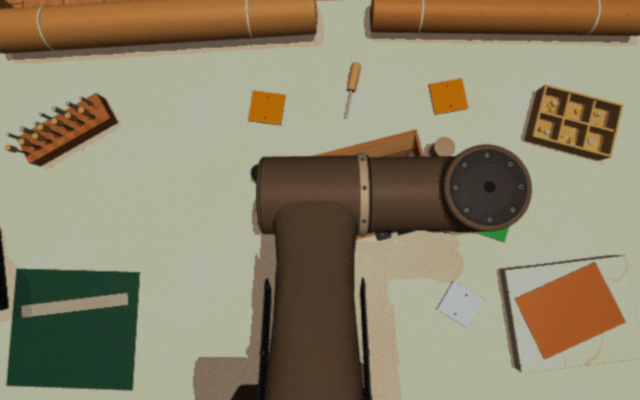

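```bash
python3 -c "
from h import *
f=eyes.grab_frame('top');a=T[2]
for n,uv,z in (('slicker top',(449,189),.088),('slicker base',(461,186),0),('spool',(443,148),.07)):
  d=at(f,uv,z)[:2]-T[:2];print(n,[d@[np.cos(a),np.sin(a)],d@[-np.sin(a),np.cos(a)]])
"
```

```text
slicker top [np.float64(-0.055284344873188535), np.float64(-0.19949129697526846)]
slicker base [np.float64(-0.05133709244390838), np.float64(-0.2580953648078942)]
spool [np.float64(0.04789184460718498), np.float64(-0.21761699131759563)]
```

```bash
python3 -c "
from h import *
f=eyes.grab_frame('top');g=eyes.grab_frame('scene');a=T[2];st()
for n,uv,z in (('slicker top',(462,185),.088),('slicker base',(450,190),0)):
  d=at(f,uv,z)[:2]-T[:2];print(n,[d@[np.cos(a),np.sin(a)],d@[-np.sin(a),np.cos(a)]])
s=arm.get_state();print(proj(g,s['eef_pos']),proj(g,W(T,[[.075,-.165,.006],[.075,.165,.006],[-.12,-.173,.046],[.114,.173,.046],[.114,-.173,.046],[-.0115,-.07,.013]])))
"
```

```text
t 2.97 tray xy [-0.0897 -0.0713] z 0.2018 yaw err -0.0009 F [-0.6 -0.3  0. ] w 0.035
slicker top [np.float64(-0.05341506313795586), np.float64(-0.23237534438583732)]
slicker base [np.float64(-0.0546147648160551), np.float64(-0.2275370791818386)]
[[282.36136667 113.57642513]] [[233.35585686 193.89551053]
 [340.10213422 233.17698053]
 [262.76660887 138.7773634 ]
 [337.30309097 237.91494064]
 [220.13859302 194.31066069]
 [276.81963276 181.086182  ]]
```

apply_moves:
  moves:
    - [-0.2,-0.005,0.001,0.02,0]
    - [-0.2,0,0,0.02,0]
    - [-0.2,0,0,0.02,0]
    - [-0.2,0,0,0.02,0]
    - [-0.2,0,0,0.02,0]
    - [-0.2,0,0,0.02,0]
    - [-0.2,0,0,0.02,0]
    - [-0.2,0,0,0.02,0]
    - [-0.2,0,0,0.015,0]
    - [-0.2,0,0,0.01,0]
    - [-0.2,0,0,0,0]
    - [-0.2,0,0,0,0]

```text
t: 3.97
eef_pos: [0.4332, -0.1965, 0.0166]
ee_rot: [3.141, -0.001, -2.925]
force: [0.2, 0.8, 0.4]
width: 0.0349
```

```bash
python3 -c "
from h import *
st();f=shot('scene','s2',(200,90,400,250),4)"
```

```text
t 3.97 tray xy [-0.0848 -0.07  ] z 0.0166 yaw err -0.0002 F [0.2 0.8 0.4] w 0.0349
```

View pics/s2.png

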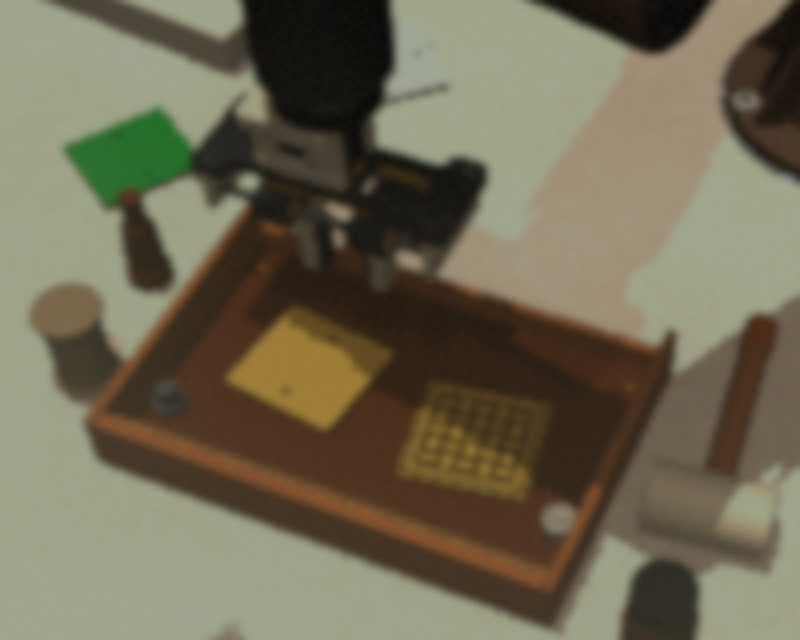

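Both finger tips stand behind the plate, at crop (315,260) and (380,280). Next I lower to just above the leather and start the push.

apply_moves:
  moves:
    - [-0.2,0,0,0.003,0]
    - [-0.2,0,0,0.003,0]
    - [-0.2,0,0,0.002,0]
    - [-0.2,0,0,0,0]

```text
t: 4.35
eef_pos: [0.4336, -0.196, 0.0088]
ee_rot: [3.142, 0.0, -2.924]
force: [-0.0, -0.9, -0.5]
width: 0.0351
```

apply_moves:
  moves:
    - [-0.2,-0.006,0,0,0]
    - [-0.2,-0.006,0,0,0]
    - [-0.2,-0.006,0,0,0]
    - [-0.2,-0.006,0,0,0]
    - [-0.2,-0.006,0,0,0]
    - [-0.2,-0.006,0,0,0]
    - [-0.2,-0.006,0,0,0]
    - [-0.2,-0.006,0,0,0]

```text
t: 5.02
eef_pos: [0.4812, -0.1855, 0.0088]
ee_rot: [3.142, -0.0, -2.924]
force: [0.1, 0.3, -0.3]
width: 0.0349
```

```bash
python3 -c "
from h import *
st();f=shot('scene','s3',(200,90,400,250),4)"
```

```text
t 5.02 tray xy [-0.0356 -0.0696] z 0.0088 yaw err 0.0006 F [ 0.1  0.3 -0.3] w 0.0349
```

View pics/s3.png

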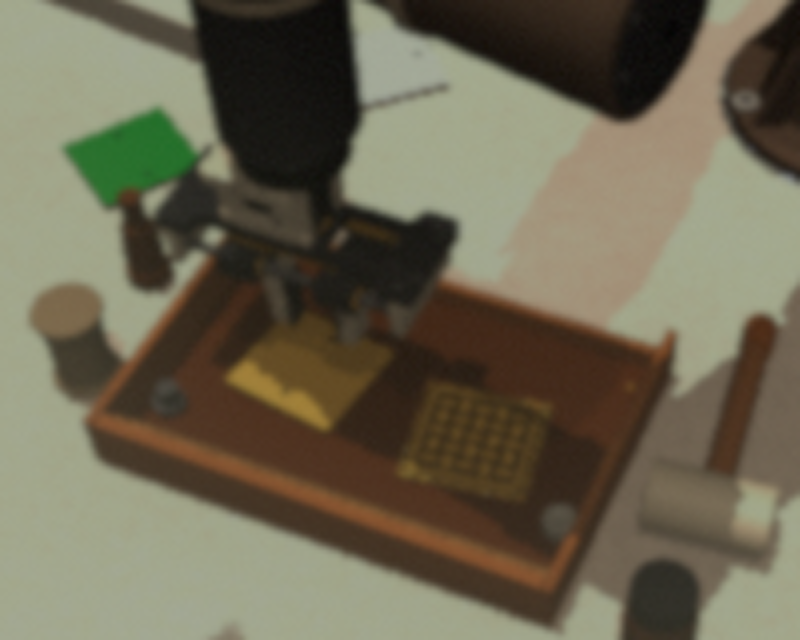

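```bash
python3 -c "
from h import *
g=eyes.grab_frame('scene');st()
P=lambda *a:((proj(g,W(T,[a]))-[200,90])*4).round()
for y in (-.070-.028,-.07+.028):
  for x in (-.0356,-.0256,-.0456): print(y,x,P(x,y,.0088), P(x,y,.05))
p=(.505,-.180,.08)
print(((proj(g,W(p,[[.042,.045,.013],[.042,-.045,.013],[-.042,.045,.013],[-.042,-.045,.013]]))-[200,90])*4).round())
t=eyes.grab_frame('top')
z=g['z_map']
for uv in ((276,182),(284,187),(270,184),(271,168),(287,173),(262,184),(280,192)):
  o,d=ray(g,uv);w=o+d*z[uv[1],uv[0]];e=w[:2]-T[:2];a=T[2];print(uv,[e@[np.cos(a),np.sin(a)],e@[-np.sin(a),np.cos(a)],w[2]])
"
```

```text
t 5.12 tray xy [-0.0351 -0.0697] z 0.0088 yaw err 0.001 F [ 0.7  0.5 -0.1] w 0.0351
-0.098 -0.0356 [[290. 333.]] [[283. 296.]]
-0.098 -0.0256 [[284. 343.]] [[276. 305.]]
-0.098 -0.0456 [[297. 324.]] [[290. 286.]]
-0.04200000000000001 -0.0356 [[357. 356.]] [[352. 319.]]
-0.04200000000000001 -0.0256 [[351. 366.]] [[346. 329.]]
-0.04200000000000001 -0.0456 [[364. 347.]] [[359. 309.]]
[[324. 430.]
 [223. 378.]
 [392. 352.]
 [292. 304.]]
(276, 182) [np.float64(-0.0065928810588075995), np.float64(-0.06986309249260028), np.float64(0.014348067658460972)]
(284, 187) [np.float64(-6.712094683126034e-05), np.float64(-0.04046774908194914), np.float64(0.013230444838060573)]
(270, 184) [np.float64(0.0064010002238428804), np.float64(-0.08254674292188283), np.float64(0.013643718226537538)]
(271, 168) [np.float64(-0.02363989357045577), np.float64(-0.09088947092772362), np.float64(0.04799702136205353)]
(287, 173) [np.float64(-0.022402864632767718), np.float64(-0.038389635565261974), np.float64(0.051495164686938155)]
(262, 184) [np.float64(0.015545030327075916), np.float64(-0.10379277112776014), np.float64(0.013595538205354862)]
(280, 192) [np.float64(0.018937566552062975), np.float64(-0.04360440271863571), np.float64(0.010667570586799457)]
```

```bash
python3 -c "
from h import *
g=shot('scene','s4',(250,135,310,205),10);st()
z=g['z_map'];a=T[2]
for c in (268,270,272,286,288,290):
  for r in range(160,182,2):
    if z[r,c]==0: continue
    o,d=ray(g,(c,r));w=o+d*z[r,c];e=w[:2]-T[:2];print(c,r,np.round([e@[np.cos(a),np.sin(a)],e@[-np.sin(a),np.cos(a)],w[2]],3))
"
```

```text
t 5.22 tray xy [-0.0364 -0.0695] z 0.0087 yaw err 0.0005 F [-0.6 -0.1 -0.9] w 0.035
268 160 [-0.022 -0.094  0.082]
268 162 [-0.023 -0.096  0.072]
268 164 [-0.024 -0.099  0.061]
268 166 [-0.023 -0.099  0.054]
268 168 [-0.025 -0.102  0.042]
268 170 [-0.043 -0.118  0.007]
268 172 [-0.03  -0.109  0.015]
268 174 [-0.025 -0.107  0.013]
268 176 [-0.017 -0.102  0.015]
268 178 [-0.012 -0.099  0.013]
268 180 [-0.004 -0.095  0.015]
270 160 [-0.026 -0.091  0.079]
270 162 [-0.024 -0.091  0.072]
270 164 [-0.023 -0.091  0.065]
270 166 [-0.025 -0.094  0.054]
270 168 [-0.023 -0.094  0.047]
270 170 [-0.042 -0.109  0.012]
270 172 [-0.036 -0.107  0.01 ]
270 174 [-0.026 -0.101  0.014]
270 176 [-0.02  -0.097  0.014]
270 178 [-0.014 -0.094  0.013]
270 180 [-0.01  -0.092  0.009]
272 160 [-0.005 -0.069  0.109]
272 162 [-0.026 -0.085  0.073]
272 164 [-0.028 -0.088  0.062]
272 166 [-0.025 -0.087  0.057]
272 168 [-0.023 -0.087  0.05 ]
272 170 [-0.026 -0.091  0.037]
272 172 [-0.036 -0.099  0.014]
272 174 [-0.029 -0.096  0.014]
272 176 [-0.024 -0.093  0.011]
272 178 [-0.015 -0.087  0.015]
272 180 [-0.01  -0.085  
[... 329 characters left out ...]
025 -0.047  0.014]
288 160 [-0.011 -0.022  0.123]
288 162 [-0.004 -0.018  0.124]
288 164 [-0.002 -0.018  0.118]
288 166 [ 0.001 -0.017  0.114]
288 168 [ 0.001 -0.017  0.106]
288 170 [-0.024 -0.035  0.065]
288 172 [-0.023 -0.035  0.056]
288 174 [-0.024 -0.037  0.046]
288 176 [-0.023 -0.037  0.038]
288 178 [-0.035 -0.046  0.013]
288 180 [-0.027 -0.041  0.015]
290 160 [-0.015 -0.018  0.121]
290 162 [-0.011 -0.017  0.117]
290 164 [-0.004 -0.013  0.118]
290 166 [-0.033 -0.032  0.072]
290 168 [-0.034 -0.034  0.063]
290 170 [-0.036 -0.036  0.051]
290 172 [-0.034 -0.036  0.045]
290 174 [-0.057 -0.051  0.005]
290 176 [-0.042 -0.043  0.015]
290 178 [-0.034 -0.038  0.017]
290 180 [-0.031 -0.037  0.012]
```

View pics/s4.png

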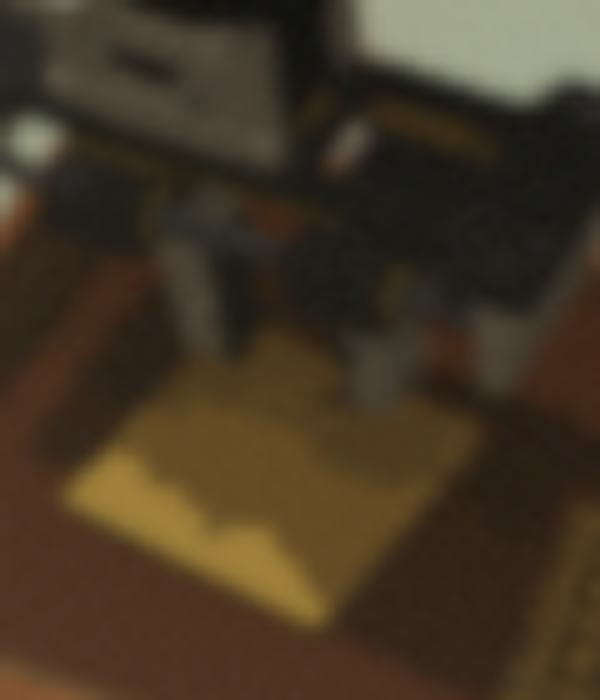

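The scene view shows the tips at z of about 0.035, though the state says 0.009. Depth on the fingers ends near 0.037, and the plate neither moved nor gave any force. The tips are hovering over the plate, so I retreat and feel for the floor by force.

apply_moves:
  moves:
    - [-0.2,0.012,0,0,0]
    - [-0.2,0.012,0,0,0]
    - [-0.2,0.012,0,0,0]
    - [-0.2,0.012,0,0,0]
    - [-0.2,0,0,0,0]

```text
t: 5.63
eef_pos: [0.43, -0.1964, 0.0088]
ee_rot: [3.141, -0.001, -2.925]
force: [-0.4, -0.2, 0.1]
width: 0.035
```

```bash
python3 -c "
from h import *
g=shot('scene','s5',(225,105,325,195),8);st()
z=g['z_map'];a=T[2]
pts=[]
for c in range(255,310):
  for r in range(140,185):
    if z[r,c]==0: continue
    o,d=ray(g,(c,r));w=o+d*z[r,c];e=w[:2]-T[:2];x,y=[e@[np.cos(a),np.sin(a)],e@[-np.sin(a),np.cos(a)]]
    if -.105<x<-.06 and -.13<y<0.04 and .03<w[2]<.09: pts.append((round(x,3),round(y,3),round(w[2],3)))
pts.sort(key=lambda p:p[2]);print(len(pts));print(*pts[:60],sep='\n')
"
```

```text
t 5.68 tray xy [-0.0862 -0.0696] z 0.0091 yaw err -0.0004 F [ 0.7  0.4 -0.4] w 0.0351
167
(np.float64(-0.088), np.float64(-0.088), np.float64(0.032))
(np.float64(-0.078), np.float64(-0.049), np.float64(0.032))
(np.float64(-0.075), np.float64(-0.087), np.float64(0.036))
(np.float64(-0.081), np.float64(-0.087), np.float64(0.036))
(np.float64(-0.088), np.float64(-0.088), np.float64(0.036))
(np.float64(-0.092), np.float64(-0.086), np.float64(0.037))
(np.float64(-0.095), np.float64(-0.088), np.float64(0.038))
(np.float64(-0.078), np.float64(-0.036), np.float64(0.038))
(np.float64(-0.076), np.float64(-0.101), np.float64(0.039))
(np.float64(-0.075), np.float64(-0.093), np.float64(0.039))
(np.float64(-0.077), np.float64(-0.088), np.float64(0.039))
(np.float64(-0.081), np.float64(-0.087), np.float64(0.039))
(np.float64(-0.079), np.float64(-0.052), np.float64(0.039))
(np.float64(-0.09), np.float64(-0.035), np.float64(0.039))
(np.float64(-0.077), np.float64(-0.095), np.float64(0.04))
(np.float64(-0.074), np.float64(-0.04), np.float64(0.04))
(np.float64(-0.076), np.float64(-0.038), np.float64(0.
[... 1873 characters left out ...]
.085), np.float64(-0.035), np.float64(0.048))
(np.float64(-0.076), np.float64(-0.096), np.float64(0.049))
(np.float64(-0.078), np.float64(-0.091), np.float64(0.049))
(np.float64(-0.091), np.float64(-0.088), np.float64(0.05))
(np.float64(-0.088), np.float64(-0.086), np.float64(0.05))
(np.float64(-0.075), np.float64(-0.046), np.float64(0.05))
(np.float64(-0.075), np.float64(-0.036), np.float64(0.05))
(np.float64(-0.075), np.float64(-0.102), np.float64(0.051))
(np.float64(-0.075), np.float64(-0.092), np.float64(0.051))
(np.float64(-0.086), np.float64(-0.088), np.float64(0.051))
(np.float64(-0.083), np.float64(-0.086), np.float64(0.051))
(np.float64(-0.076), np.float64(-0.04), np.float64(0.051))
```

View pics/s5.png

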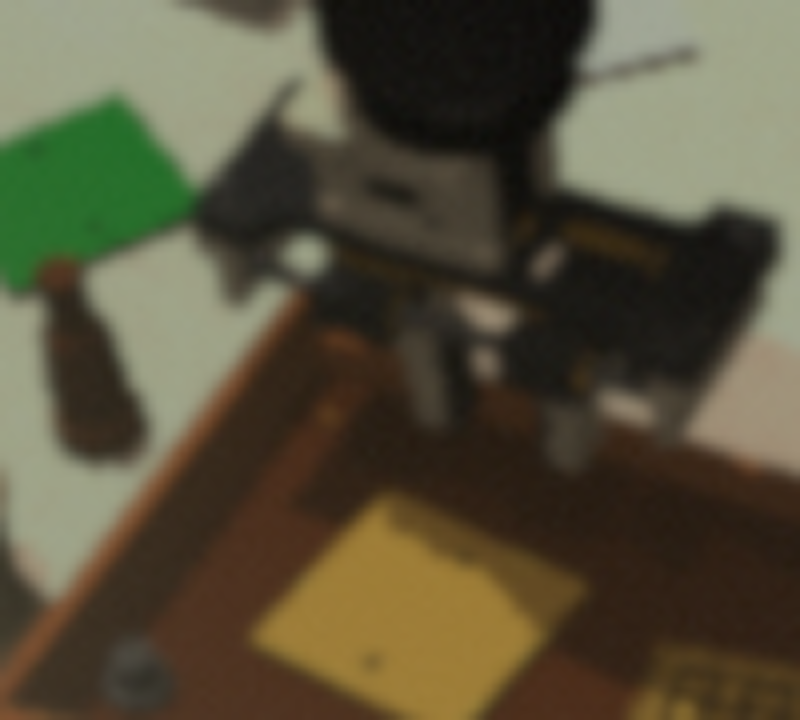

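apply_moves:
  moves:
    - [-0.2,0,0,0.006,0]
    - [-0.2,0,0,0.006,0]
    - [-0.2,0,0,0.004,0]
    - [-0.2,0,0,0.002,0]
    - [-0.2,0,0,0,0]

```text
t: 6.1
eef_pos: [0.4333, -0.1959, -0.0101]
ee_rot: [3.141, -0.002, -2.924]
force: [0.1, -0.3, -0.6]
width: 0.0351
```

```bash
python3 -c "
from h import *
g=shot('scene','s6',(225,105,325,195),8);st()
z=g['z_map'];a=T[2]
pts=[];L=[]
for c in range(235,325):
  for r in range(120,185):
    if z[r,c]==0: continue
    o,d=ray(g,(c,r));w=o+d*z[r,c];e=w[:2]-T[:2];x,y=[e@[np.cos(a),np.sin(a)],e@[-np.sin(a),np.cos(a)]]
    if -.105<x<-.06 and (-.104<y<-.088 or -.05<y<-.034) and .01<w[2]<.09: pts.append((round(x,3),round(y,3),round(w[2],3)))
    if -.15<x<-.02 and (-.18<y<-.11 or -.03<y<.04) and .03<w[2]<.12: L.append((round(x,3),round(y,3),round(w[2],3)))
pts.sort(key=lambda p:p[2]);print(*[tuple(map(float,p)) for p in pts[:14]]);L.sort(key=lambda p:p[2]);print(*[tuple(map(float,p)) for p in L[:60]])
"
```

```text
t 6.15 tray xy [-0.0844 -0.0696] z -0.0097 yaw err 0.0007 F [-0.9 -0.2 -0.3] w 0.035
(-0.075, -0.09, 0.014) (-0.074, -0.049, 0.014) (-0.074, -0.102, 0.018) (-0.072, -0.095, 0.019) (-0.074, -0.089, 0.019) (-0.084, -0.037, 0.019) (-0.072, -0.091, 0.02) (-0.071, -0.044, 0.02) (-0.072, -0.041, 0.02) (-0.072, -0.038, 0.021) (-0.077, -0.037, 0.021) (-0.075, -0.089, 0.022) (-0.072, -0.047, 0.022) (-0.09, -0.036, 0.022)
(-0.056, -0.166, 0.03) (-0.065, -0.167, 0.03) (-0.033, -0.166, 0.031) (-0.042, -0.168, 0.031) (-0.038, -0.166, 0.031) (-0.096, -0.168, 0.031) (-0.101, -0.167, 0.031) (-0.024, -0.167, 0.032) (-0.028, -0.166, 0.032) (-0.046, -0.167, 0.032) (-0.05, -0.165, 0.032) (-0.053, -0.167, 0.033) (-0.076, -0.167, 0.033) (-0.089, -0.167, 0.033) (-0.097, -0.168, 0.033) (-0.065, -0.167, 0.034) (-0.073, -0.168, 0.034) (-0.115, -0.168, 0.034) (-0.025, -0.167, 0.035) (-0.047, -0.167, 0.035) (-0.06, -0.167, 0.035) (-0.056, -0.165, 0.035) (-0.069, -0.166, 0.035) (-0.077, -0.167, 0.035) (-0.111, -0.166, 0.035) (-0.028, -0.166, 0.036) (-0.037, -0.167, 0.036) (-0.034, -0.165, 0.036) (-0.062, -0.168, 0.036) (-0.082, -0.166, 0.036) (-0.079, -0.164, 0.036) (-0.09, -0.167, 0.036) (-0.032, -0.167, 0.037) (-0.044, -0.168, 0.037) (-0.049, -0.167, 0.037) (-0.085, -0.167, 0.037) (-0.022, -0.168, 0.038) (-0.04, -0.165, 0.038) (-0.079, -0.167, 0.038) (-0.107, -0.166, 0.038) (-0.116, -0.167, 0.038) (-0.033, -0.168, 0.039) (-0.052, -0.165, 0.039) (-0.065, -0.166, 0.039) (-0.028, -0.168, 0.04) (-0.025, -0.166, 0.04) (-0.036, -0.166, 0.041) (-0.054, -0.166, 0.041) (-0.067, -0.167, 0.041) (-0.075, -0.168, 0.041) (-0.072, -0.166, 0.041) (-0.08, -0.168, 0.041) (-0.085, -0.167, 0.041) (-0.108, -0.166, 0.041) (-0.061, -0.167, 0.042) (-0.021, -0.167, 0.043) (-0.049, -0.173, 0.043) (-0.056, -0.167, 0.043) (-0.091, -0.17, 0.043) (-0.116, -0.167, 0.043)
```

View pics/s6.png

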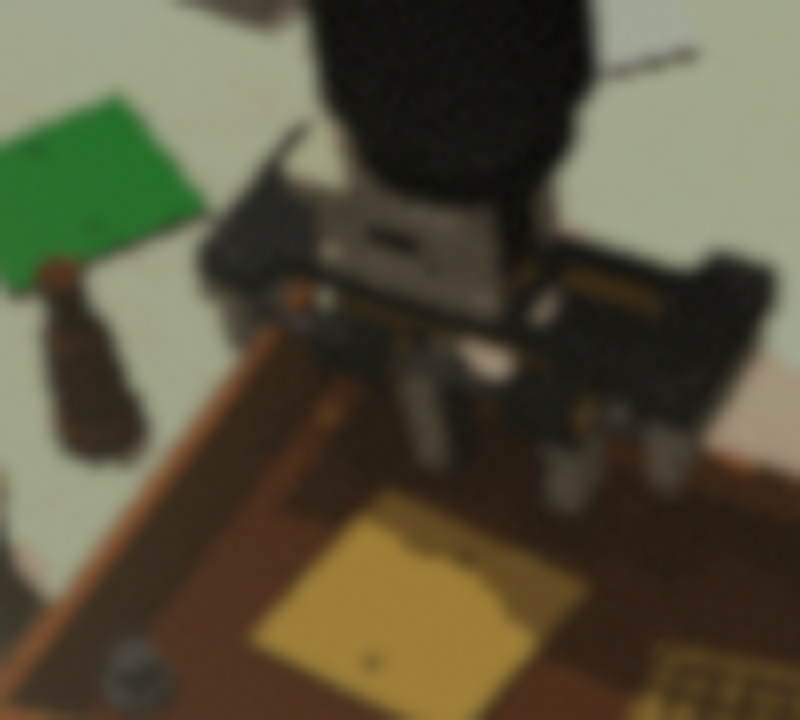

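apply_moves:
  moves:
    - [-0.2,0,0,0.003,0]
    - [-0.2,0,0,0,0]

```text
t: 6.32
eef_pos: [0.4336, -0.196, -0.0125]
ee_rot: [3.141, -0.0, -2.924]
force: [-0.2, 0.6, -0.6]
width: 0.0353
```

apply_moves:
  moves:
    - [-0.2,0,0,0.002,0]
    - [-0.2,0,0,0,0]

```text
t: 6.48
eef_pos: [0.4336, -0.196, -0.0144]
ee_rot: [3.142, -0.0, -2.924]
force: [0.8, -0.0, -0.2]
width: 0.0355
```

```bash
python3 -c "
from h import *
g=shot('scene','s7',(225,105,325,195),8);st()
z=g['z_map'];a=T[2]
for c,rs in ((252,range(136,152)),(255,range(136,152)),(308,range(154,170)),(279,range(160,172)),(297,range(160,174))):
  for r in rs:
    if z[r,c]==0: continue
    o,d=ray(g,(c,r));w=o+d*z[r,c];e=w[:2]-T[:2];print(c,r,np.round([e@[np.cos(a),np.sin(a)],e@[-np.sin(a),np.cos(a)],w[2]],3))
"
```

```text
t 6.53 tray xy [-0.0843 -0.0697] z -0.0142 yaw err 0.0004 F [-0.2  0.7 -1. ] w 0.0353
252 136 [-0.057 -0.16   0.117]
252 137 [-0.051 -0.156  0.121]
252 138 [-0.05  -0.156  0.118]
252 139 [-0.047 -0.155  0.116]
252 140 [-0.044 -0.153  0.116]
252 141 [-0.045 -0.154  0.111]
252 142 [-0.045 -0.155  0.107]
252 143 [-0.043 -0.154  0.105]
252 144 [-0.046 -0.157  0.098]
252 145 [-0.042 -0.155  0.098]
252 146 [-0.118 -0.219 -0.001]
252 147 [-0.113 -0.216  0.   ]
252 148 [-0.108 -0.212  0.002]
252 149 [-0.104 -0.21   0.002]
252 150 [-0.099 -0.207  0.003]
252 151 [-0.099 -0.208 -0.001]
255 136 [-0.059 -0.151  0.119]
255 137 [-0.057 -0.15   0.118]
255 138 [-0.049 -0.145  0.122]
255 139 [-0.046 -0.143  0.122]
255 140 [-0.046 -0.144  0.118]
255 141 [-0.046 -0.145  0.113]
255 142 [-0.043 -0.143  0.113]
255 143 [-0.05 -0.15  0.1 ]
255 144 [-0.05  -0.15   0.097]
255 145 [-0.049 -0.15   0.093]
255 146 [-0.045 -0.148  0.093]
255 147 [-0.047 -0.15   0.087]
255 148 [-0.044 -0.149  0.086]
255 149 [-0.044 -0.149  0.082]
255 150 [-0.068 -0.17   0.047]
255 151 [-0.067 -0.17   0.044]
308 154 [-0.057  0.014  0
[... 576 characters left out ...]
072 -0.095  0.019]
279 164 [-0.074 -0.097  0.012]
279 165 [-0.075 -0.098  0.006]
279 166 [-0.071 -0.096  0.006]
279 167 [-0.069 -0.095  0.004]
279 168 [-0.063 -0.091  0.007]
279 169 [-0.057 -0.088  0.011]
279 170 [-0.052 -0.085  0.012]
279 171 [-0.05  -0.084  0.011]
297 160 [-0.049 -0.017  0.088]
297 161 [-0.051 -0.019  0.081]
297 162 [-0.073 -0.033  0.048]
297 163 [-0.075 -0.034  0.042]
297 164 [-0.075 -0.034  0.038]
297 165 [-0.077 -0.036  0.031]
297 166 [-0.076 -0.035  0.028]
297 167 [-0.077 -0.037  0.021]
297 168 [-0.077 -0.037  0.017]
297 169 [-0.075 -0.036  0.014]
297 170 [-0.079 -0.039  0.006]
297 171 [-0.075 -0.037  0.006]
297 172 [-0.072 -0.035  0.005]
297 173 [-0.067 -0.033  0.008]
```

apply_moves:
  moves:
    - [-0.2,0,0,0.002,0]
    - [-0.2,0,0,0,0]

```text
t: 6.7
eef_pos: [0.4336, -0.196, -0.0163]
ee_rot: [3.142, -0.0, -2.924]
force: [-0.3, -0.1, 0.2]
width: 0.0351
```

apply_moves:
  moves:
    - [-0.2,0,0,0.001,0]
    - [-0.2,0,0,0,0]
    - [-0.2,0,0,0,0]

```text
t: 6.95
eef_pos: [0.4336, -0.196, -0.0172]
ee_rot: [3.142, -0.0, -2.924]
force: [-0.0, -0.1, -0.0]
width: 0.035
```

apply_moves:
  moves:
    - [-0.2,0,0,0.001,0]
    - [-0.2,0,0,0,0]
    - [-0.2,0,0,0,0]

```text
t: 7.2
eef_pos: [0.4336, -0.1961, -0.0182]
ee_rot: [3.142, -0.0, -2.924]
force: [0.4, 0.8, -0.5]
width: 0.0345
```

apply_moves:
  moves:
    - [-0.2,0,0,0.001,0]
    - [-0.2,0,0,0,0]
    - [-0.2,0,0,0,0]

```text
t: 7.45
eef_pos: [0.4338, -0.1961, -0.0184]
ee_rot: [-3.141, 0.0, -2.923]
force: [-2.4, 1.7, 10.1]
width: 0.0347
```

Floor contact comes at state z = -0.0185, so the true tip sits 24.5 mm above what the state reports. I back off 2 mm and push.

apply_moves:
  moves:
    - [-0.2,0,0,-0.0025,0]
    - [-0.2,-0.004,0,0,0]
    - [-0.2,-0.004,0,0,0]
    - [-0.2,-0.004,0,0,0]
    - [-0.2,-0.004,0,0,0]
    - [-0.2,-0.004,0,0,0]
    - [-0.2,-0.004,0,0,0]
    - [-0.2,-0.004,0,0,0]
    - [-0.2,-0.004,0,0,0]
    - [-0.2,0,0,0,0]

```text
t: 8.28
eef_pos: [0.4646, -0.1892, -0.017]
ee_rot: [3.141, -0.002, -2.924]
force: [-2.4, -1.4, -0.6]
width: 0.0352
```

```bash
python3 -c "
from h import *
g=shot('scene','s8',(200,105,350,245),5);st()"
```

```text
t 8.33 tray xy [-0.0525 -0.0696] z -0.017 yaw err 0.0004 F [-2.6 -1.5  0.3] w 0.0351
```

View pics/s8.png

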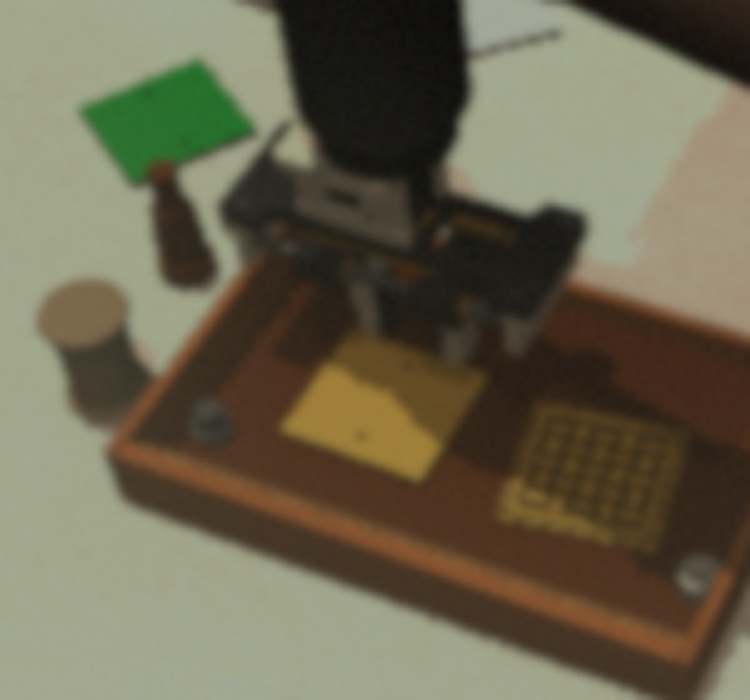

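The plate is now square with the tray and lies against the fingers at crop (370,330) and (460,355). I keep pushing.

apply_moves:
  moves:
    - [-0.2,-0.004,0,0,0]
    - [-0.2,-0.004,0,0,0]
    - [-0.2,-0.004,0,0,0]
    - [-0.2,-0.004,0,0,0]
    - [-0.2,-0.004,0,0,0]
    - [-0.2,-0.004,0,0,0]
    - [-0.2,-0.004,0,0,0]
    - [-0.2,-0.004,0,0,0]
    - [-0.2,-0.004,0,0,0]
    - [-0.2,-0.004,0,0,0]
    - [-0.2,-0.004,0,0,0]

```text
t: 9.25
eef_pos: [0.4975, -0.1813, -0.0176]
ee_rot: [3.139, -0.018, -2.925]
force: [-35.3, -14.6, 29.8]
width: 0.0349
```

```bash
python3 -c "
from h import *
g=shot('scene','s9',(200,105,350,245),5);st()"
```

```text
t 9.3 tray xy [-0.0188 -0.069 ] z -0.0177 yaw err -0.0011 F [-26.9  -8.4  21.2] w 0.0352
```

View pics/s9.png

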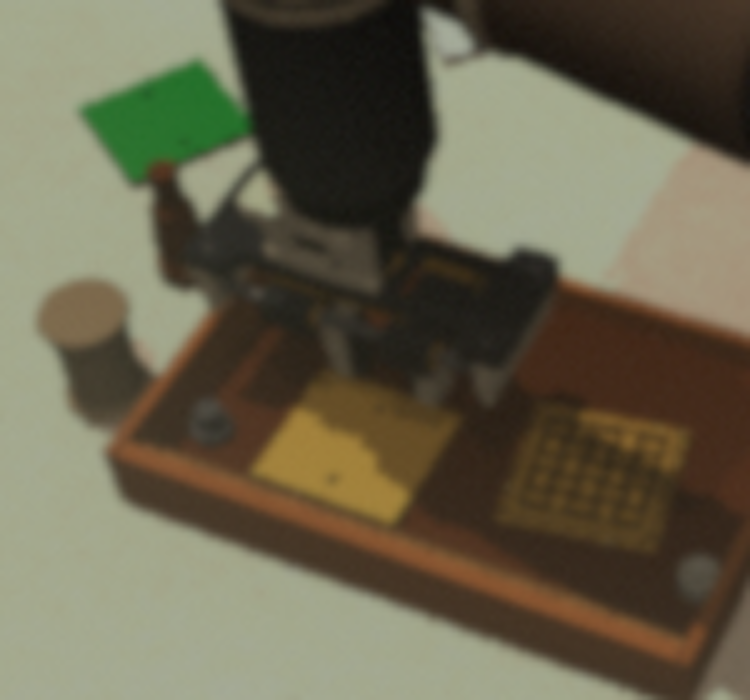

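Force is 30 N horizontal and 20–30 N upward, so the tips are dragging on the leather. I raise a little.

apply_moves:
  moves:
    - [-0.2,0.001,0,-0.0015,0]
    - [-0.2,0,0,0,0]

```text
t: 9.47
eef_pos: [0.5026, -0.1804, -0.0161]
ee_rot: [3.14, -0.007, -2.925]
force: [-6.0, -1.8, -2.2]
width: 0.0351
```

apply_moves:
  moves:
    - [-0.2,0,0,-0.0005,0]
    - [-0.2,0,0,0,0]

```text
t: 9.63
eef_pos: [0.5041, -0.18, -0.0155]
ee_rot: [3.14, -0.005, -2.925]
force: [-6.4, -1.7, -1.8]
width: 0.035
```

```bash
python3 -c "
from h import *
st();g=shot('scene','s10',(200,105,350,245),5);print(arm.get_state()['ee_rot'])"
```

```text
t 9.63 tray xy [-0.0121 -0.0692] z -0.0155 yaw err -0.0005 F [-6.4 -1.7 -1.8] w 0.035
[ 3.14029634 -0.00476963 -2.92471317]
```

View pics/s10.png

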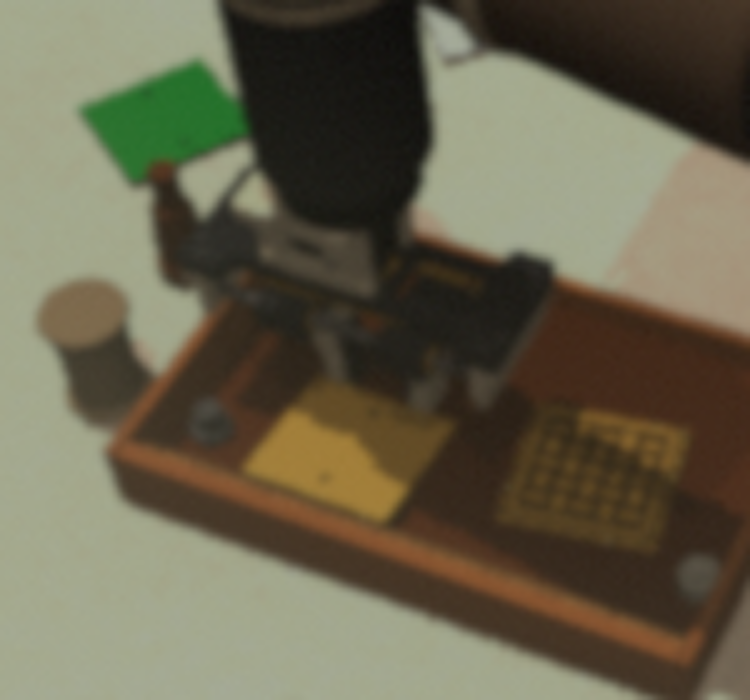

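That worked: 6.6 N now, and the plate is starting to climb. I continue.

apply_moves:
  moves:
    - [-0.2,-0.004,0,0,0]
    - [-0.2,-0.004,0,0,0]
    - [-0.2,-0.004,0,0,0]
    - [-0.2,-0.004,0,0,0]
    - [-0.2,-0.004,0,0,0]
    - [-0.2,0,0,0,0]

```text
t: 10.18
eef_pos: [0.5273, -0.1754, -0.0146]
ee_rot: [-3.141, 0.0, -2.923]
force: [-2.6, -0.6, 0.6]
width: 0.0349
```

apply_moves:
  moves:
    - [-0.2,-0.004,0,0,0]
    - [-0.2,-0.004,0,0,0]
    - [-0.2,-0.004,0,0,0]
    - [-0.2,-0.004,0,0,0]
    - [-0.2,-0.004,0,0,0]
    - [-0.2,0,0,0,0]

```text
t: 10.68
eef_pos: [0.5476, -0.171, -0.0144]
ee_rot: [-3.141, 0.002, -2.923]
force: [-0.2, -0.2, -0.9]
width: 0.0349
```

```bash
python3 -c "
from h import *
st();g=shot('scene','s11',(200,105,350,245),5)"
```

```text
t 10.68 tray xy [ 0.0324 -0.0698] z -0.0144 yaw err 0.001 F [-0.2 -0.2 -0.9] w 0.0349
```

View pics/s11.png

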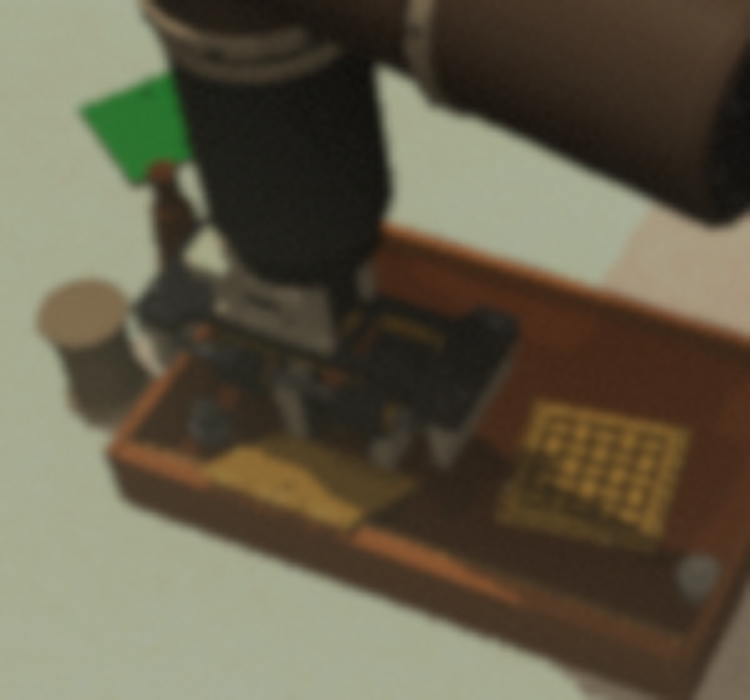

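```bash
cat >> h.py <<'E'
def tp(g,u,v):
    z=g['z_map'];a=T[2];o,d=ray(g,(u,v));w=o+d*z[v,u];e=w[:2]-T[:2]
    return np.round([e@[np.cos(a),np.sin(a)],e@[-np.sin(a),np.cos(a)],w[2]],3)
def cloud(g):
    K=g["camera_matrix"];E=g["extrinsics"];z=g['z_map'];v,u=np.mgrid[:400,:640]
    p=np.stack([(u-K[0,2])/K[0,0]*z,-(v-K[1,2])/K[1,1]*z,-z],-1)@E[:3,:3].T+E[:3,3]
    a=T[2];e=p[...,:2]-T[:2]
    return np.stack([e[...,0]*np.cos(a)+e[...,1]*np.sin(a),-e[...,0]*np.sin(a)+e[...,1]*np.cos(a),p[...,2]],-1)
E
python3 -c "
from h import *
g=eyes.grab_frame('scene');st();C=cloud(g)
hsv=cv2.cvtColor(g['color'],cv2.COLOR_RGB2HSV)
m=(hsv[...,0]>20)&(hsv[...,0]<32)&(hsv[...,1]>120)&(C[...,1]<-.01)&(C[...,1]>-.13)&(abs(C[...,0]-.06)<.1)
P=C[m];print(len(P));o=P[np.argsort(P[:,0])]
for i in range(0,len(o),max(1,len(o)//25)):print(np.round(o[i],3))
"
```

```text
t 10.78 tray xy [ 0.0321 -0.0698] z -0.0143 yaw err 0.0009 F [ 0.2  1.2 -0.4] w 0.0351
1
[ 0.088 -0.012  0.381]
```

```bash
python3 -c "
from h import *
g=shot('scene','s12',(230,170,300,220),10)
for u in (252,262,268):
  for v in range(186,212,2): print(u,v,tp(g,u,v),g['color'][v,u])
st()
"
```

```text
252 186 [ 0.03  -0.13   0.007] [48 39 29]
252 188 [ 0.035 -0.127  0.007] [48 39 29]
252 190 [ 0.044 -0.121  0.01 ] [50 41 31]
252 192 [ 0.047 -0.12   0.005] [62 50 33]
252 194 [ 0.066 -0.105  0.026] [93 73 41]
252 196 [ 0.079 -0.095  0.036] [130  98  50]
252 198 [ 0.089 -0.088  0.044] [141 106  53]
252 200 [ 0.1   -0.08   0.052] [143 108  54]
252 202 [ 0.109 -0.073  0.059] [142 110  57]
252 204 [ 0.112 -0.073  0.053] [120  96  56]
252 206 [ 0.112 -0.074  0.044] [88 63 42]
252 208 [ 0.116 -0.073  0.04 ] [74 56 40]
252 210 [ 0.115 -0.075  0.029] [70 55 39]
262 186 [ 0.038 -0.087  0.037] [39 37 30]
262 188 [ 0.039 -0.088  0.03 ] [38 37 28]
262 190 [ 0.043 -0.086  0.027] [44 42 33]
262 192 [ 0.043 -0.088  0.016] [52 45 32]
262 194 [ 0.051 -0.083  0.019] [76 61 36]
262 196 [ 0.06  -0.077  0.024] [83 65 38]
262 198 [ 0.07 -0.07  0.03] [88 68 39]
262 200 [ 0.082 -0.062  0.04 ] [113  86  44]
262 202 [ 0.091 -0.055  0.046] [138 103  51]
262 204 [ 0.102 -0.048  0.054] [141 106  53]
262 206 [ 0.111 -0.041  0.061] [140 107  53]
262 208 [ 0.114 -0.04   0.056] [111  86  48]
262 210 [ 0.114 -0.042  0.045] [89 63 41]
268 186 [ 0.07  -0.041  0.097] [35 35 27]
268 188 [ 0.071 -0.041  0.09 ] [36 33 26]
268 190 [ 0.024 -0.081  0.007] [44 38 29]
268 192 [ 0.03  -0.077  0.006] [46 35 25]
268 194 [ 0.036 -0.074  0.007] [54 42 30]
268 196 [ 0.049 -0.065  0.018] [69 55 34]
268 198 [ 0.058 -0.059  0.022] [78 62 35]
268 200 [ 0.069 -0.052  0.03 ] [84 66 38]
268 202 [ 0.08  -0.045  0.037] [85 67 39]
268 204 [ 0.09  -0.038  0.045] [96 75 41]
268 206 [ 0.1   -0.031  0.051] [133 101  51]
268 208 [ 0.111 -0.024  0.06 ] [137 106  53]
268 210 [ 0.114 -0.022  0.057] [107  80  43]
t 10.83 tray xy [ 0.032  -0.0698] z -0.0142 yaw err 0.0008 F [-0.2 -0.5  0.2] w 0.0354
```

View pics/s12.png

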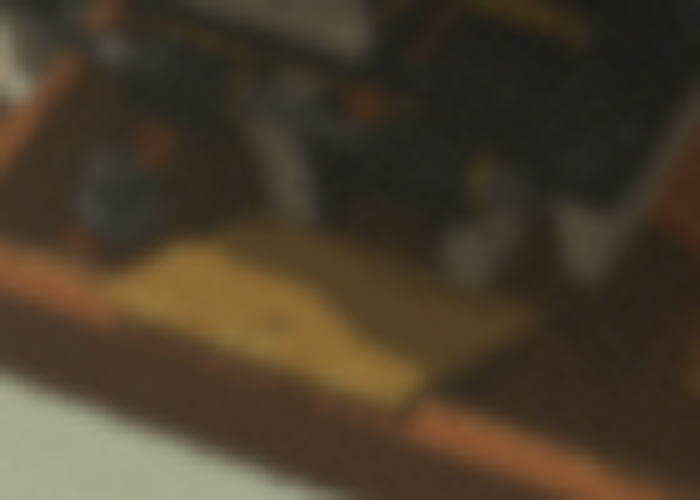

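The plate is tilted about 37°, with its lower edge at x of about 0.045 against the fingers and its top over the rim. I lower the tips 1.5 mm and push the last 25 mm.

apply_moves:
  moves:
    - [-0.2,0,0,0.0015,0]
    - [-0.2,-0.003,0,0,0]
    - [-0.2,-0.003,0,0,0]
    - [-0.2,-0.003,0,0,0]
    - [-0.2,-0.003,0,0,0]
    - [-0.2,-0.003,0,0,0]
    - [-0.2,-0.003,0,0,0]
    - [-0.2,0,0,0,0]

```text
t: 11.5
eef_pos: [0.5601, -0.168, -0.0163]
ee_rot: [3.141, -0.006, -2.924]
force: [-9.2, -2.5, 8.6]
width: 0.035
```

```bash
python3 -c "
from h import *
st();g=shot('scene','s13',(230,160,310,220),10)
for u in (252,258,262):
  for v in range(186,212,2): print(u,v,tp(g,u,v))
"
```

```text
t 11.5 tray xy [ 0.0453 -0.0696] z -0.0163 yaw err -0.0002 F [-9.2 -2.5  8.6] w 0.035
252 186 [ 0.058 -0.105  0.052]
252 188 [ 0.034 -0.128  0.005]
252 190 [ 0.043 -0.122  0.009]
252 192 [ 0.047 -0.12   0.005]
252 194 [ 0.054 -0.116  0.006]
252 196 [ 0.072 -0.101  0.026]
252 198 [ 0.086 -0.091  0.038]
252 200 [ 0.099 -0.081  0.051]
252 202 [ 0.11  -0.072  0.06 ]
252 204 [ 0.12  -0.065  0.067]
252 206 [ 0.114 -0.072  0.047]
252 208 [ 0.116 -0.073  0.04 ]
252 210 [ 0.115 -0.076  0.028]
258 186 [ 0.077 -0.068  0.091]
258 188 [ 0.056 -0.087  0.05 ]
258 190 [ 0.058 -0.087  0.043]
258 192 [ 0.056 -0.091  0.03 ]
258 194 [ 0.056 -0.092  0.02 ]
258 196 [ 0.058 -0.093  0.013]
258 198 [ 0.07  -0.084  0.024]
258 200 [ 0.083 -0.074  0.035]
258 202 [ 0.098 -0.063  0.051]
258 204 [ 0.11  -0.054  0.062]
258 206 [ 0.118 -0.049  0.064]
258 208 [ 0.112 -0.056  0.045]
258 210 [ 0.116 -0.054  0.042]
262 186 [ 0.072 -0.059  0.09 ]
262 188 [ 0.078 -0.055  0.09 ]
262 190 [ 0.041 -0.088  0.023]
262 192 [ 0.043 -0.087  0.017]
262 194 [ 0.045 -0.088  0.009]
262 196 [ 0.049 -0.086  0.006]
262 198 [ 0.061 -0.078  0.016]
262 200 [ 0.075 -0.068  0.028]
262 202 [ 0.089 -0.057  0.042]
262 204 [ 0.101 -0.048  0.053]
262 206 [ 0.114 -0.039  0.066]
262 208 [ 0.119 -0.036  0.064]
262 210 [ 0.114 -0.042  0.046]
```

View pics/s13.png

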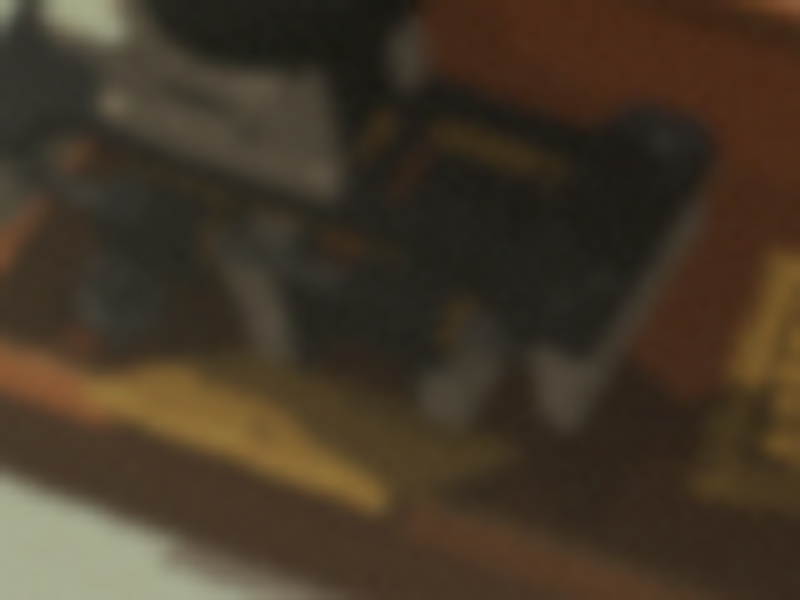

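apply_moves:
  moves:
    - [-0.2,0,0,-0.001,0]
    - [-0.2,-0.003,0,0,0]
    - [-0.2,-0.003,0,0,0]
    - [-0.2,-0.002,0,0,0]
    - [-0.2,0,0,0,0]

```text
t: 11.97
eef_pos: [0.5712, -0.1655, -0.0155]
ee_rot: [3.141, -0.001, -2.924]
force: [-3.3, -0.6, -2.1]
width: 0.0347
```

apply_moves:
  moves:
    - [-0.2,-0.002,0,0,0]
    - [-0.2,-0.001,0,0,0]
    - [-0.2,0,0,0,0]

```text
t: 12.22
eef_pos: [0.5744, -0.1648, -0.0153]
ee_rot: [3.142, -0.0, -2.924]
force: [-2.8, -0.1, -3.1]
width: 0.0347
```

```bash
python3 -c "
from h import *
st();g=shot('scene','s14',(230,160,310,220),10)
for u in (247,252,258,262):
  for v in range(194,212,2): print(u,v,tp(g,u,v))
"
```

```text
t 12.22 tray xy [ 0.0599 -0.0695] z -0.0153 yaw err 0.0005 F [-2.8 -0.1 -3.1] w 0.0347
247 194 [ 0.06  -0.128  0.007]
247 196 [ 0.067 -0.124  0.007]
247 198 [ 0.098 -0.097  0.049]
247 200 [ 0.119 -0.079  0.076]
247 202 [ 0.122 -0.079  0.071]
247 204 [ 0.113 -0.089  0.046]
247 206 [ 0.115 -0.089  0.039]
247 208 [ 0.115 -0.091  0.029]
247 210 [ 0.115 -0.093  0.018]
252 194 [ 0.073 -0.098  0.037]
252 196 [ 0.073 -0.101  0.026]
252 198 [ 0.067 -0.108  0.008]
252 200 [ 0.1   -0.08   0.053]
252 202 [ 0.119 -0.064  0.076]
252 204 [ 0.107 -0.077  0.045]
252 206 [ 0.114 -0.072  0.047]
252 208 [ 0.115 -0.073  0.039]
252 210 [ 0.115 -0.076  0.028]
258 194 [ 0.062 -0.088  0.029]
258 196 [ 0.065 -0.087  0.024]
258 198 [ 0.065 -0.088  0.015]
258 200 [ 0.068 -0.088  0.009]
258 202 [ 0.097 -0.063  0.049]
258 204 [ 0.121 -0.044  0.08 ]
258 206 [ 0.121 -0.046  0.07 ]
258 208 [ 0.113 -0.055  0.046]
258 210 [ 0.114 -0.056  0.038]
262 194 [ 0.1   -0.042  0.098]
262 196 [ 0.1   -0.043  0.089]
262 198 [ 0.055 -0.082  0.006]
262 200 [ 0.061 -0.08   0.005]
262 202 [ 0.067 -0.076  0.005]
262 204 [ 0.105 -0.045  0.059]
262 206 [ 0.119 -0.035  0.074]
262 208 [ 0.11  -0.044  0.049]
262 210 [ 0.114 -0.042  0.045]
```

The plate leans: its upper edge is at x=0.12, z=0.079, and its lower edge at the foot. I hold briefly, back off, rise and look.

apply_moves:
  moves:
    - [-0.2,0,0,0,0]
    - [-0.2,0,0,0,0]
    - [-0.2,0,0,0,0]
    - [-0.2,0.004,0,0,0]
    - [-0.2,0.008,0,0,0]
    - [-0.2,0.015,0,0,0]
    - [-0.2,0.015,0,0,0]
    - [-0.2,0,0,-0.02,0]
    - [-0.2,0,0,-0.03,0]
    - [-0.2,0,0,-0.035,0]
    - [-0.2,0,0,-0.035,0]
    - [-0.2,0,0,-0.03,0]

```text
t: 13.27
eef_pos: [0.5338, -0.1743, 0.138]
ee_rot: [-3.141, 0.003, -2.924]
force: [0.8, 0.3, -0.0]
width: 0.035
```

```bash
python3 -c "
from h import *
st();g=shot('scene','s15',(200,105,350,245),5);t=shot('top','t15')
C=cloud(g);m=(C[...,2]>.055)&(C[...,2]<.085)&(C[...,0]>.095)&(C[...,0]<.13)&(abs(C[...,1]+.07)<.08)
P=C[m];print(len(P),np.percentile(P,[1,10,50,90,99],axis=0).round(3))
for u in (247,252,258,262):
  for v in range(194,212,2): print(u,v,tp(g,u,v))
"
```

```text
t 13.27 tray xy [ 0.0182 -0.07  ] z 0.138 yaw err 0.0007 F [ 0.8  0.3 -0. ] w 0.035
118 [[ 0.104 -0.107  0.056]
 [ 0.109 -0.098  0.064]
 [ 0.12  -0.06   0.076]
 [ 0.122 -0.024  0.079]
 [ 0.123 -0.018  0.08 ]]
247 194 [ 0.059 -0.129  0.005]
247 196 [ 0.066 -0.125  0.006]
247 198 [ 0.097 -0.098  0.048]
247 200 [ 0.119 -0.079  0.075]
247 202 [ 0.122 -0.078  0.071]
247 204 [ 0.114 -0.087  0.048]
247 206 [ 0.115 -0.089  0.04 ]
247 208 [ 0.116 -0.09   0.031]
247 210 [ 0.115 -0.093  0.018]
252 194 [ 0.056 -0.114  0.008]
252 196 [ 0.061 -0.111  0.007]
252 198 [ 0.068 -0.107  0.009]
252 200 [ 0.099 -0.081  0.051]
252 202 [ 0.121 -0.062  0.079]
252 204 [ 0.107 -0.077  0.045]
252 206 [ 0.113 -0.073  0.045]
252 208 [ 0.115 -0.074  0.038]
252 210 [ 0.116 -0.075  0.029]
258 194 [ 0.048 -0.1    0.007]
258 196 [ 0.054 -0.096  0.007]
258 198 [ 0.059 -0.093  0.005]
258 200 [ 0.067 -0.089  0.007]
258 202 [ 0.096 -0.065  0.046]
258 204 [ 0.121 -0.044  0.08 ]
258 206 [ 0.122 -0.045  0.073]
258 208 [ 0.112 -0.056  0.045]
258 210 [ 0.116 -0.054  0.041]
262 194 [ 0.043 -0.09   0.006]
262 196 [ 0.047 -0.088  0.003]
262 198 [ 0.057 -0.081  0.008]
262 200 [ 0.061 -0.08   0.005]
262 202 [ 0.068 -0.075  0.007]
262 204 [ 0.105 -0.045  0.059]
262 206 [ 0.12  -0.034  0.076]
262 208 [ 0.109 -0.045  0.047]
262 210 [ 0.114 -0.043  0.045]
```

View pics/s15.png

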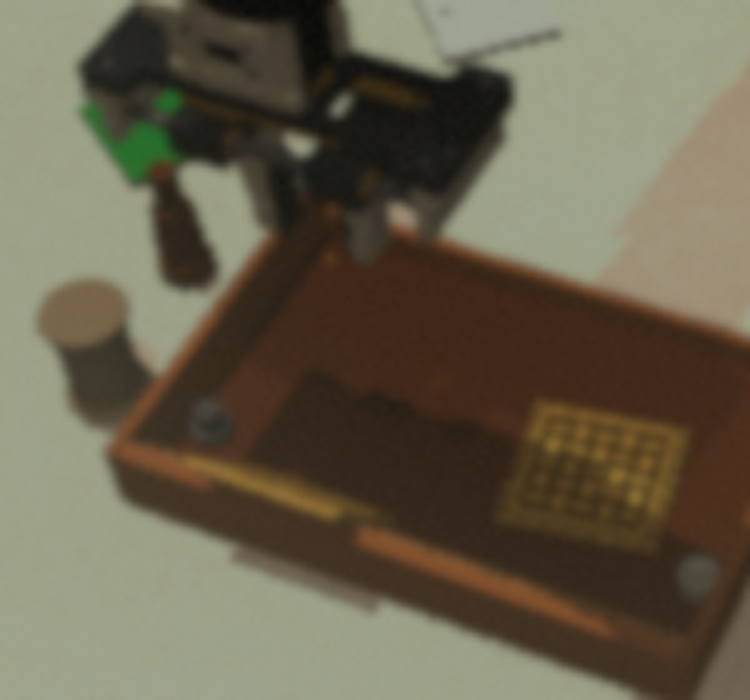

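View pics/t15.png

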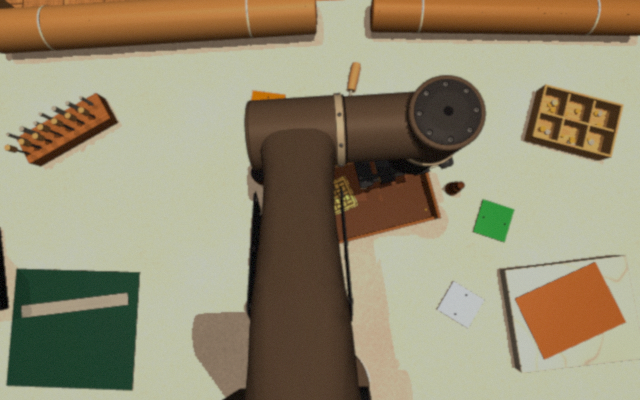

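The plate stays leaning on its own at about 55°, y centre about -0.063. I cross over it and drop in behind the upper edge.

apply_moves:
  moves:
    - [-0.2,-0.02,0.007,0,0]
    - [-0.2,-0.03,0,0,0]
    - [-0.2,-0.03,0,0,0]
    - [-0.2,-0.03,0,0,0]
    - [-0.2,-0.03,0,0,0]
    - [-0.2,0,0,0,0]
    - [-0.2,0,0,0.02,0]
    - [-0.2,0,0,0.02,0]
    - [-0.2,0,0,0.02,0]
    - [-0.2,0,0,0.01,0]
    - [-0.2,0,0,0,0]

```text
t: 14.28
eef_pos: [0.6666, -0.1369, 0.0621]
ee_rot: [3.141, -0.004, -2.924]
force: [-0.7, 0.2, 0.0]
width: 0.0353
```

```bash
python3 -c "
from h import *
st();g=shot('scene','s16',(180,105,330,245),5)
C=cloud(g);m=(C[...,2]>.07)&(C[...,2]<.15)&(C[...,0]>.13)&(C[...,0]<.18)&(abs(C[...,1]+.065)<.05)
P=C[m];print(len(P),np.percentile(P,[1,10,50,90,99],axis=0).round(3))"
```

```text
t 14.28 tray xy [ 0.1559 -0.0622] z 0.0621 yaw err 0.0001 F [-0.7  0.2  0. ] w 0.0353
140 [[ 0.149 -0.096  0.088]
 [ 0.156 -0.092  0.093]
 [ 0.167 -0.08   0.107]
 [ 0.169 -0.029  0.132]
 [ 0.169 -0.026  0.146]]
```

View pics/s16.png

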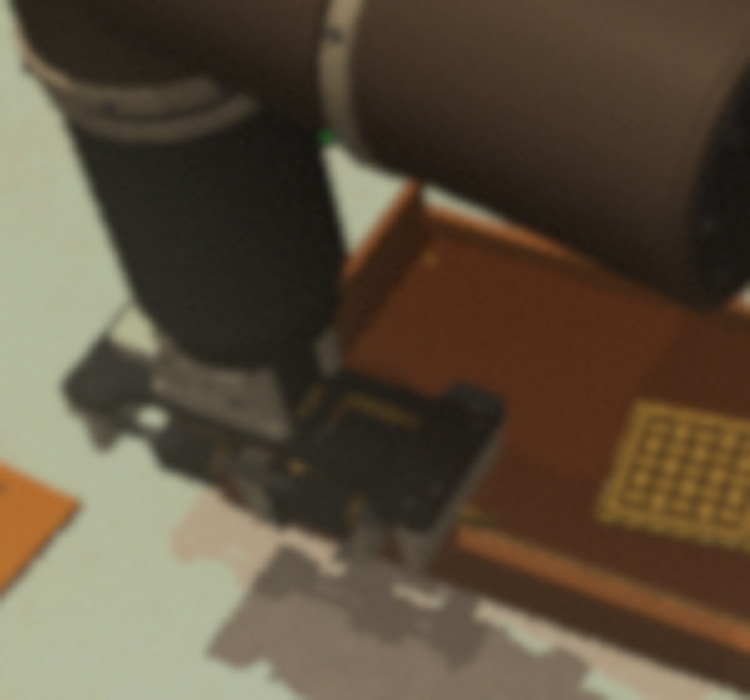

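apply_moves:
  moves:
    - [-0.2,0,0,0.01,0]
    - [-0.2,0,0,0.01,0]
    - [-0.2,0,0,0.007,0]
    - [-0.2,0,0,0,0]
    - [-0.2,0.005,0,0,0]
    - [-0.2,0.005,0,0,0]
    - [-0.2,0.005,0,0,0]
    - [-0.2,0.004,0,0,0]
    - [-0.2,0.004,0,0,0]
    - [-0.2,0.004,0,0,0]
    - [-0.2,0.004,0,0,0]

```text
t: 15.25
eef_pos: [0.6391, -0.1437, 0.0388]
ee_rot: [-3.141, 0.003, -2.923]
force: [2.2, 0.5, 1.5]
width: 0.0346
```

```bash
python3 -c "
from h import *
st();g=shot('scene','s17',(180,105,330,245),5)"
```

```text
t 15.25 tray xy [ 0.1276 -0.0628] z 0.0388 yaw err 0.001 F [2.2 0.5 1.5] w 0.0346
```

View pics/s17.png

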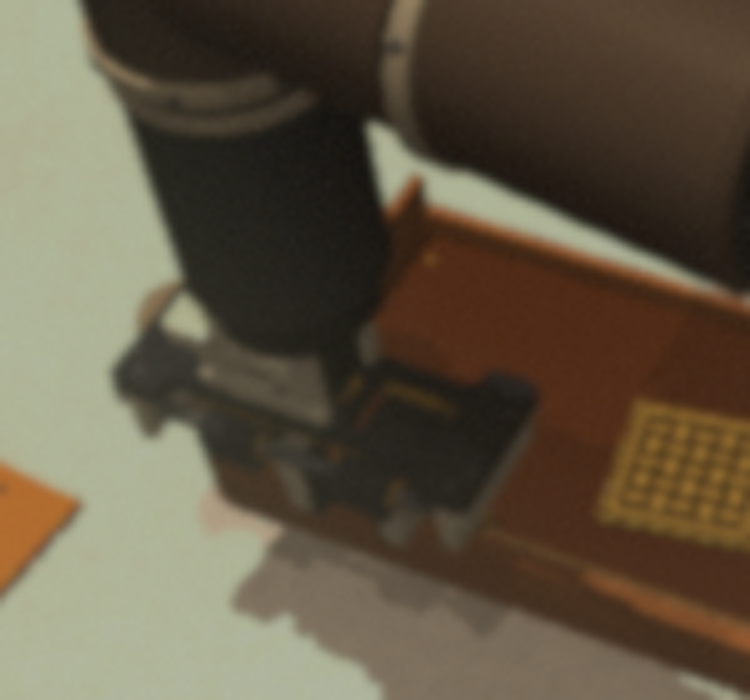

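apply_moves:
  moves:
    - [-0.2,0.004,0,0,0]
    - [-0.2,0.004,0,0,0]
    - [-0.2,0.004,0,0,0]
    - [-0.2,0.004,0,0,0]
    - [-0.2,0.004,0,0,0]
    - [-0.2,0.004,0,0,0]
    - [-0.2,0.004,0,0,0]
    - [-0.2,0,0,0,0]

```text
t: 15.97
eef_pos: [0.6096, -0.1498, 0.0377]
ee_rot: [3.141, -0.001, -2.924]
force: [-0.4, 0.8, 0.3]
width: 0.0356
```

```bash
python3 -c "
from h import *
st();g=shot('scene','s18',(180,105,330,245),5)"
```

```text
t 15.97 tray xy [ 0.0975 -0.0625] z 0.0377 yaw err 0.0 F [-0.4  0.8  0.3] w 0.0356
```

View pics/s18.png

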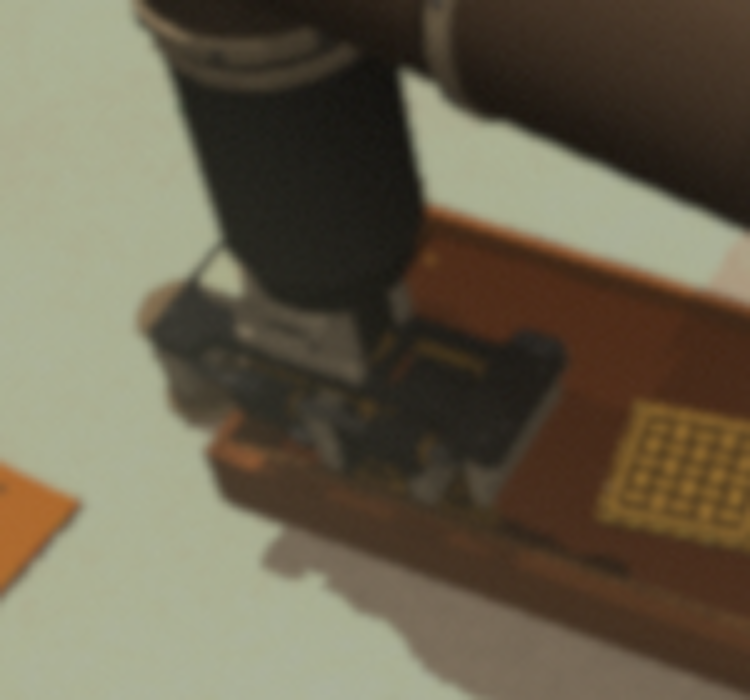

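apply_moves:
  moves:
    - [-0.2,0.004,0,0,0]
    - [-0.2,0.004,0,0,0]
    - [-0.2,0.004,0,0,0]
    - [-0.2,0.004,0,0,0]
    - [-0.2,0.004,0,0,0]
    - [-0.2,0.004,0,0,0]
    - [-0.2,0.003,0,0,0]
    - [-0.2,0,0,0,0]

```text
t: 16.68
eef_pos: [0.5838, -0.1556, 0.0379]
ee_rot: [3.141, -0.0, -2.924]
force: [0.1, -0.1, -0.8]
width: 0.0349
```

```bash
python3 -c "
from h import *
st();g=shot('scene','s19',(180,105,330,245),5);shot('top','t19')"
```

```text
t 16.68 tray xy [ 0.071  -0.0626] z 0.0379 yaw err 0.0002 F [ 0.1 -0.1 -0.8] w 0.0349
```

View pics/s19.png

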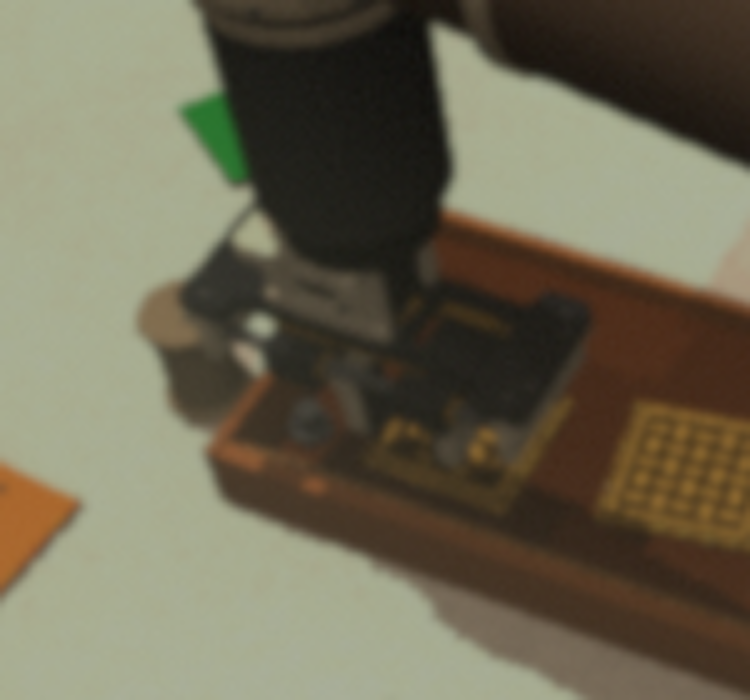

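View pics/t19.png

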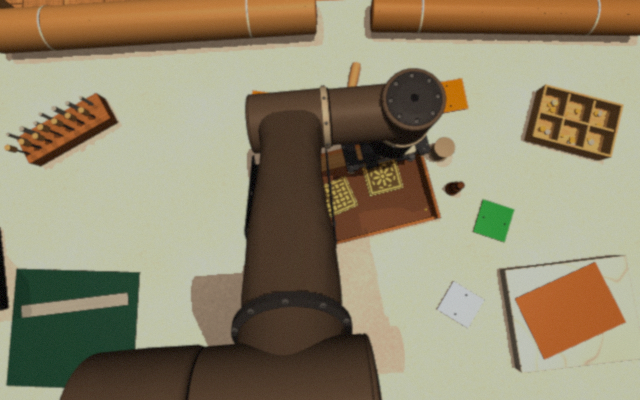

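The plate fell over with the rosette up, at top image (382,178). I raise the arm clear and check.

apply_moves:
  moves:
    - [-0.2,0,0,-0.02,0]
    - [-0.2,0,0,-0.03,0]
    - [-0.2,0,0,-0.035,0]
    - [-0.2,0,0,-0.035,0]
    - [-0.2,0,-0.03,-0.01,0]
    - [-0.2,0,-0.035,0,0]
    - [-0.2,0,-0.035,0,0]
    - [-0.2,0,-0.035,0,0]
    - [-0.2,0,-0.035,0,0]
    - [-0.2,0,-0.035,0,0]
    - [-0.2,0,-0.035,0,0]
    - [-0.2,0,0,0,0]

```text
t: 17.78
eef_pos: [0.6362, -0.3954, 0.1661]
ee_rot: [-3.141, -0.002, -2.927]
force: [-0.4, 0.5, -1.0]
width: 0.0353
```

```bash
python3 -c "
from h import *
st();g=shot('scene','s20',(200,105,400,265),4);t=shot('top','t20',(240,115,480,265),3)
C=cloud(g);C2=cloud(t)
for n,c,im in (('scene',C,g),('top',C2,t)):
  for l,yc in (('plate',-.063),('partner',.068)):
    m=(abs(c[...,1]-yc)<.035)&(abs(c[...,0]-(.02 if l=='plate' else 0))<.03)&(c[...,2]<.04)
    P=c[m];A=np.c_[P[:,:2],np.ones(len(P))];k=np.linalg.lstsq(A,P[:,2],rcond=None)[0]
    print(n,l,len(P),'tilt',np.hypot(k[0],k[1]).round(3),'z',P[:,2].mean().round(4))
for o in outline_of('partner',t)[:3]+outline_of('plate',t)[:5]:
    cs,_=cv2.findContours(o['region'].astype(np.uint8),cv2.RETR_EXTERNAL,cv2.CHAIN_APPROX_NONE)
    cn=max(cs,key=cv2.contourArea)[:,0,:].astype(float)
    p=np.array([at(t,q,.013)[:2] for q in cn]);(cx,cy),wh,an=cv2.minAreaRect((p*1000).astype(np.float32));print(o['score'],cx,cy,wh,an)
"
```

```text
t 17.78 tray xy [ 0.0705 -0.308 ] z 0.1661 yaw err -0.0031 F [-0.4  0.5 -1. ] w 0.0353
scene plate 403 tilt 0.005 z 0.0124
scene partner 424 tilt 0.0 z 0.0125
top plate 246 tilt 0.011 z 0.0129
top partner 615 tilt 0.012 z 0.0132
0.85 484.7928466796875 -43.493408203125 (84.10606384277344, 92.2080078125) 22.562747955322266
0.9 414.21319580078125 -447.5404052734375 (85.90705871582031, 89.93731689453125) 70.78495788574219
0.83 531.6520385742188 -145.44314575195312 (83.40562438964844, 50.07020568847656) 12.00445556640625
0.67 219.16954040527344 -386.48150634765625 (43.38551712036133, 24.547998428344727) 72.90840148925781
0.66 729.1730346679688 133.60592651367188 (89.58443450927734, 83.78536987304688) 80.8843002319336
```

View pics/t20.png

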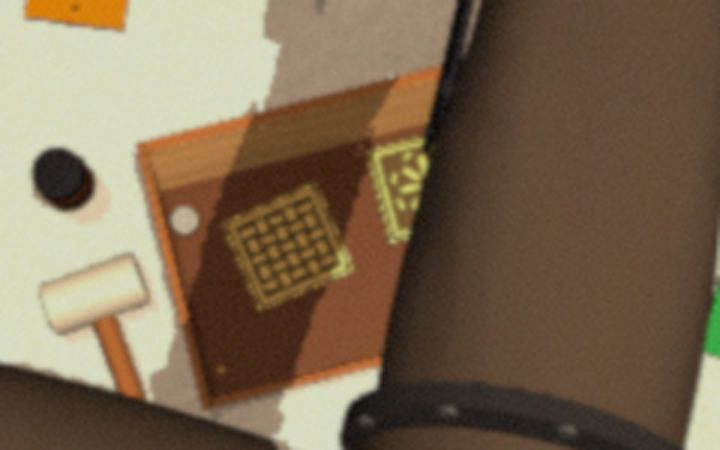

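View pics/s20.png

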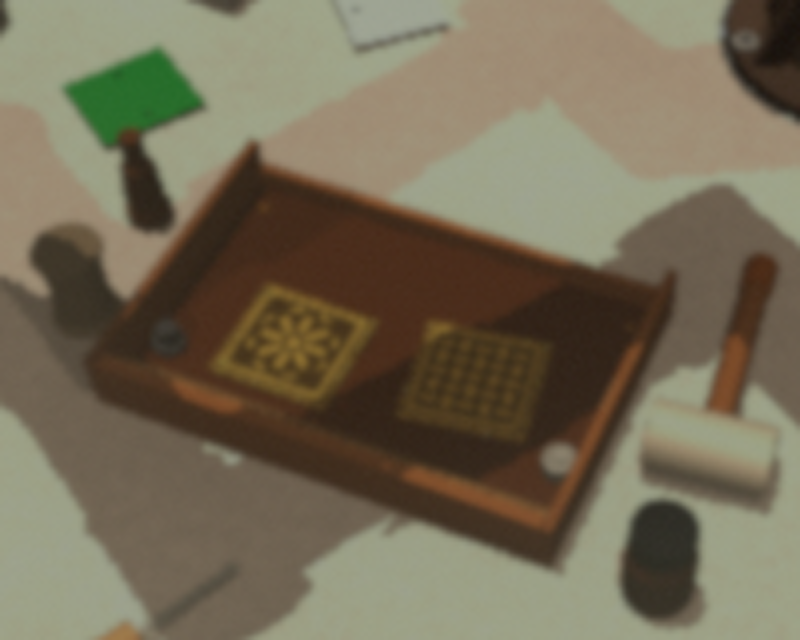

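The plate lies rosette up at crop (295,345), flat on the floor. The partner and all the tools are in place, and the arm is clear.

```bash
python3 -c "
from station import job
print(job.job_done())"
```

```text
the job is handed in; nothing more can be done
None
```

The brass plate now lies flat on the tray's floor with its rosette up, and the job was handed in at about 18 s of the 51 s allowed. I pushed the plate square across the tray and up the slope. It tipped up and stayed leaning at about 55° after I let go. Then I pushed its upper edge over from behind.

**Last checks:**
- **Plate:** tilt about 0.01 rad from depth, top surface at z of about 0.0125 m, raised pattern seen in both cameras.
- **Partner:** about 1 mm from where it started, flat and face up.
- **Anvils, mallet, jar, spool, slicker and awl:** look unmoved in the last pictures; I judged them by eye and did not measure them.
- **Arm:** clear of everything at hand-in.

**What disagreed or went wrong:**
- **Tip height:** the reported TCP height was about 24.5 mm lower than the real fingertips. My first pass therefore hovered over the plate without touching it. I found the offset with the depth picture and by touching the floor, and corrected for it.
- **Finger drag:** once, while pushing, the fingertips dragged on the leather, with about 35 N sideways and 30 N upward at the wrist. I raised them about 2 mm and the load fell to about 6 N. The drag was on the fingertips, not the gripper's body.

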